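Wind down the gluing press by its fold-out crank grip

ROBOT

A 7-joint arm with a two-finger parallel gripper is mounted at the origin on the work surface. World frame = base frame: x ahead of the robot, y to its left, z up, the work surface at z = 0. Lengths are in mm, angles in rad, forces in N, time in s.
With the tool pointing down it reaches from about 350 to 900 mm from the base axis. Payload 19.9 kg.
Tool frame: the origin (TCP) lies between the finger pads; the fingertips stand 25 mm ahead of it and the grasp point (between the pads) lies 6 mm ahead of it; z points along the fingers, y is the direction in which the jaws open and shut (so a half turn about z gives the same grasp; the last joint's range is limited). The gripper opens to 85 mm and grips with 20 to 120 N. Pads are 22 mm wide; open, the fingers measure 114 mm over their backs; the gripper's body (76 mm by 85 mm) begins 54 mm behind the grasp point. The pads swing forward as they close: fully open they stand 13 mm farther back than shut.
Start: joints at [-1.367, 0.417, -0.01, 1.614, 0.005, 1.111, -0.053], TCP at [152.073, 606.199, 256.26] pointing down, gripper open.
Joint ranges: [-2.81, 2.81], [-0.39, 2.02], [-1.27, 1.25], [0.06, 2.57], [-1.19, 4.33], [0.19, 2], [-2.82, 2.82]. Speed limits (rad/s): [1.89, 1.89, 2.39, 2.39, 3.01, 3.01, 3.01].

INTERFACE

Orientations are given as a unit quaternion [w, x, y, z].
In Python, from station import bot, vision, workorder gives the robot as it stands.
- The arm moves only by the tool move_arm, never from a script. Its argument "steps" is a list of rows, each an object of numbers: "x", "y", "z": the shift along the tool's x, y, z in cm; "ax", "ay", "az": the turn, a rotation vector about the tool's x, y, z in rad; "claw": the closure, from 0 (fully open) to 1 (shut). A call has 1 to 5 rows; each row shifts and turns the commanded pose from where the row before left it, along the tool's axes as they then stand; what a row does not reach is not made up. A row lasts 1/12 s, in which the tool goes at most 41.7 mm and 7.16 degrees, less where a joint would pass 70% of its speed; a pose out of reach is approached as far as the arm can. A call with a gripper value outside its range is refused whole. The fingers move at their own pace and stop on an object; "grip_force" is the grip in N (left out, the last holds). Time passes only in rows, so rows that do not move let the fingers close. It gives the time, the measured TCP pose, the force and the opening at its end, in the units of the state.
- bot.observe(): the state, without advancing time (a new reading comes with each control period).
- vision.snapshot(name): name is "scene" or "top" or "wrist"; returns the picture (400x640x3 uint8, red, green, blue); there is no depth.
- vision.camera_info(name): a dict with "vertical_fov" (degrees; the focal length in pixels is half the picture's height over the tangent of half this angle, whatever the lens; pixels are square), "cx", "cy" (the principal point, pixels), "R" (3x3) and "t" (3): a world point X has camera coordinates R X + t. Camera axes: x right, y down, z forward; pixel columns grow to the right and rows downward; lengths in mm; the calibration is good to about 2 mm. A picture is of the moment at which its call begins: read the wrist's pose just before it. camera_info takes no time and is no camera call; for the wrist camera it gives the pose at the moment of the call.
- workorder.close_job(): hands the job in, once; it reports no verdict.
Trained networks look in the newest picture that a camera, given by its name, has taken for a name from the list of things; names that differ only in an ending like _2 or _b are one class to them, and where a whole thing is asked for, a point or a joint stands for the part that bears it (a point fixed in the world has none). Each returns a list of dicts, best first, with "p" (0 to 1); they miss things now and then, are a little off and sometimes report something else, mostly with a low value. They report only what shows in the picture. A call takes as long as a camera call. They do not tell look-alikes from the thing itself.
- vision.outline_of(camera, label): "pixels" (400x640 bool, what is visible of it) and "point" ([column, row] in pixels, amid what is visible of it).
The state is a dict: "t": time; "joint_pos": joint angles; "dq": joint speeds; "effort": joint torques, N m; "ee_pos": TCP position; "tcp_rot": TCP orientation; "force": force on the tool from outside, world axes, zero at the start; "moment": the same for the moment, N m; "opening": finger opening in mm.
Only numpy, scipy, OpenCV 4.12 (cv2) and the standard library are available. Lean on these libraries where they do the work, as an engineer would, in place of code of your own. Each camera call takes 0.05 s, during which the arm holds its last target.

TASK

The glued block in the bench press is waiting to be clamped. Swing the crank's folded grip fully upright before turning the crank, then wind the crank clockwise (seen from above) until the foot squeezes the block firmly, at about 80 N on the block and never 160 N or more, going by the rise in turning resistance. Leave the grip standing up, the block in its place under the foot and the other things on the bench undisturbed, and let go.

Things in the scene. Friction and masses are not known exactly. Their poses are not given: they have to be found in the camera images.
- press: Grey bench gluing press, fixed. Base plate 150 x 220 x 20 mm, two 22 mm posts 180 mm apart, cross-beam 42 mm wide, its top 152 mm above the bench, a vertical screw through the beam's middle with a crank on top and a round 44 mm spring-loaded steel foot below. Origin: centre of the base's underside, on the screw axis; z up, y along the beam.
- work: Glued block of two hardwood layers, 90 x 60 mm, 34 mm thick, loose on a fixed dark wooden pad under the foot (pad height differs from job to job). Origin: centre of its underside, z up. The foot starts 3 to 27 mm above it: 0.5 to 4.5 rad of crank. Once they meet, the squeeze grows by about 50 N per mm of screw travel (30 N per 0.1 rad of crank).
- screw_axis (a point): Point on the vertical screw axis, 196 mm above the bench. Clockwise from above lowers the foot 6 mm per rad. Turning the free screw takes 0.3 N m (5.5 N at the grip); every 10 N on the block adds 1.1 N at the grip, so 80 N on the block is about 14 N at the grip in all while turning, and at least 3 N to hold it there. Let go, the screw eases back by itself to about 55 N on the block and stays.
- grip_pivot (a point): Centre of the grip's hinge pin at the crank arm's outer end, 55 mm from the screw axis, 196 mm above the bench; the pin is level, at right angles to the arm. The steel arm is 12 mm wide, 8 mm thick, its upper face 185 mm above the bench, 25 mm clear over the beam (15 mm over the 40 mm collar round the screw).
- grip_end (a point): Free end of the grip, on its centre line, 55 mm from grip_pivot: folded, it points inwards and lies over the screw; upright, it is straight above grip_pivot. The grip is a round steel sleeve, 18 mm across (wider than the arm below it: pinch it from above, across the arm), from 10 to 55 mm from the pin. The sleeve spins freely on its own axis, so fingers need not turn with the crank.
- grip (a joint): Fold angle of the grip: 0 folded flat along the top of the arm, grows as the free end swings up, 1.57 rad upright, stop at 1.75 (a little past upright). The hinge is stiff (0.1 N m: about 2.5 N at 40 mm from the pin) and stays where it is left.
- glue_jar: closed glue jar, 56 mm across, 75 mm tall; origin under its centre
- mallet: wooden mallet lying flat, 220 mm long; origin under it, x along the handle towards the head
- chisel: chisel with a round wooden handle lying flat, 190 mm long; origin under it, x along it towards the blade
- rosin: cake of rosin on a small wooden block, 50 x 32 x 24 mm; origin under its centre
- plane: small wooden block plane, 120 x 42 mm, 50 mm tall; origin under its centre, x along its length
- mug: white mug, 80 mm across, 90 mm tall; origin under its centre
- bridge_blank: flat maple bridge blank, 45 x 40 x 8 mm; origin under its centre
Not all that is in view belongs to the job. Leave any turquoise look-alike of the work alone.

How it is judged:
By the outcome, as a careful person would: the job done as asked, in the order asked, and still so for the second after the job is handed in, with the robot touching nothing.
It also fails if it takes over 64 s, if anything falls off the work surface, if the arm or the gripper's body presses on something with over 40 N, if the wrist force passes 120 N, or if a joint passes its speed limit or range.

## Working session

There is one attempt and no reset: what is moved stays moved. The work goes in short steps, Python scripts to look and compute and a tool call to move; the robot and the scene stay as the last step left them, time stands still between calls to the robot, and variables do not carry over. Pictures are saved under pics/ and viewed, and the job is handed in when it is done.

Besides the shell and the picture viewer there is one more tool, called after ">>>" by a JSON object that holds its "api" and its "payload", one argument or row to a line. move_arm: Moves the arm, as the interface text tells. Its arguments: {"type":"object","properties":{"steps":{"type":"array","items":{"type":"object","properties":{"x":{"type":"number"},"y":{"type":"number"},"z":{"type":"number"},"ax":{"type":"number"},"ay":{"type":"number"},"az":{"type":"number"},"claw":{"type":"number"}}}},"grip_force":{"type":"number"}},"required":["steps"]}

```bash
ls; mkdir -p pics
python3 - <<'E'
from station import bot, vision
import cv2
s=bot.observe(); print({k:(v if not hasattr(v,'round') else v) for k,v in s.items()})
for n in ("scene","top"):
    im=vision.snapshot(n); cv2.imwrite(f'pics/{n}0.png',im[:,:,::-1])
    i=vision.camera_info(n); print(n,i)
E
```

```text
pics
{'t': 0.0, 'joint_pos': array([-1.36649418,  0.41799873, -0.01030383,  1.61419881,  0.00472268,
        1.11065906, -0.05299491]), 'dq': array([ 0.00148533,  0.00010262,  0.00102051, -0.00082512,  0.00068842,
       -0.00040564, -0.00030219]), 'effort': array([ 9.58815508e-04, -8.64458013e+01,  6.78474829e-01, -4.34888613e+01,
        1.89475907e-02,  7.59909017e-03,  1.23599904e-05]), 'ee_pos': array([152.01967895, 605.9012203 , 255.63444003]), 'tcp_rot': array([-2.02120490e-05,  1.22579837e-01,  9.92458462e-01, -6.20048762e-04]), 'force': array([ 0.33816905,  0.81339577, -0.28974345]), 'moment': array([ 0.00087644, -0.00565932, -0.01290752]), 'opening': 85.25591060554773}
scene {'vertical_fov': 42.686176528375526, 'cx': 316.7870311485825, 'cy': 200.35703771379255, 'R': array([[ 0.75746162,  0.65280033, -0.0101798 ],
       [ 0.33730358, -0.40463724, -0.84999706],
       [-0.55899748,  0.64040646, -0.52668907]]), 't': array([-418.46425931,  -55.05519508, 1860.38660175])}
top {'vertical_fov': 48.334066657873194, 'cx': 320.32907237506754, 'cy': 198.66309510496373, 'R': array([[-0.00456329, -0.99998657,  0.00245662],
       [-0.9784027 ,  0.00395708, -0.20667001],
       [ 0.20665751, -0.00334665, -0.97840762]]), 't': array([  17.3844598 ,  564.52926616, 1255.19675339])}
```

View pics/scene0.png

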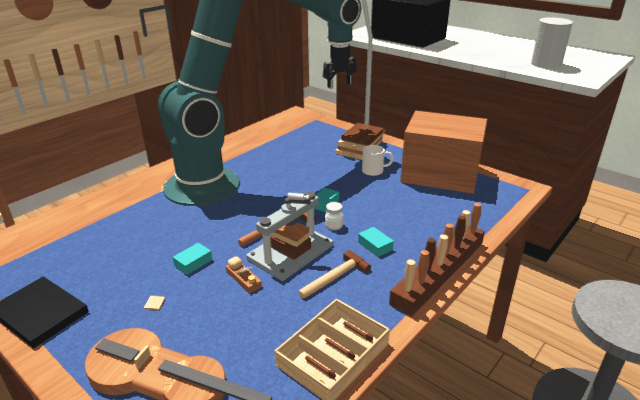

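View pics/top0.png

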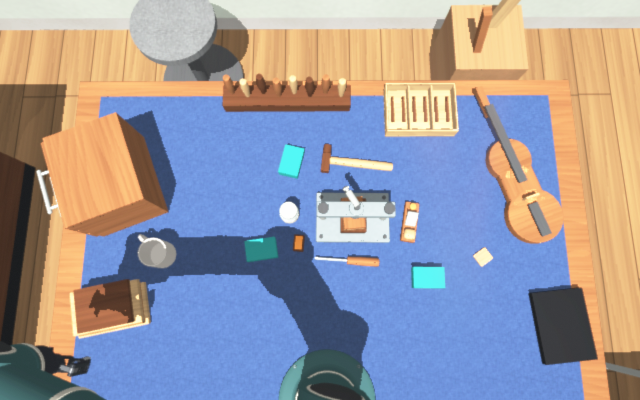

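The top view shows the press at about (355,215), with its beam along the columns and the crank near (352,195). The turquoise look-alikes are at (291,160), (261,249) and (429,277). I'll enlarge the press.

```bash
cat > h.py <<'E'
import numpy as np, cv2
from station import bot, vision
def K(i):
    f=200/np.tan(np.radians(i['vertical_fov'])/2); return f
def ray(i,u,v):
    f=K(i); d=np.array([(u-i['cx'])/f,(v-i['cy'])/f,1.]); R=np.array(i['R']);t=np.array(i['t'])
    return -R.T@t, R.T@d
def at_z(i,u,v,z):
    c,d=ray(i,u,v); return c+d*(z-c[2])/d[2]
def proj(i,X):
    f=K(i); p=np.array(i['R'])@np.array(X,float)+np.array(i['t']); return np.array([i['cx']+f*p[0]/p[2], i['cy']+f*p[1]/p[2]])
E
python3 - <<'E'
import cv2
a=cv2.imread('pics/top0.png')[170:260,300:420]; cv2.imwrite('pics/topc.png',cv2.resize(a,None,fx=6,fy=6,interpolation=cv2.INTER_CUBIC))
a=cv2.imread('pics/scene0.png')[180:280,235:345]; cv2.imwrite('pics/scenec.png',cv2.resize(a,None,fx=6,fy=6,interpolation=cv2.INTER_CUBIC))
E
```

```text
(no output)
```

View pics/topc.png

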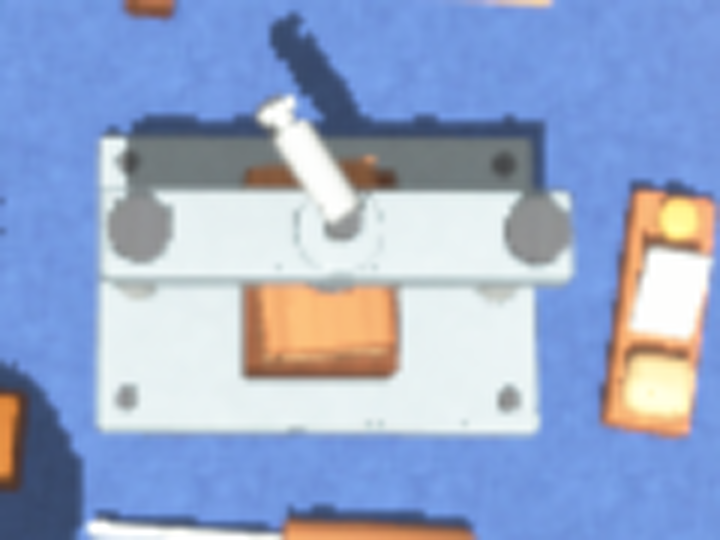

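View pics/scenec.png

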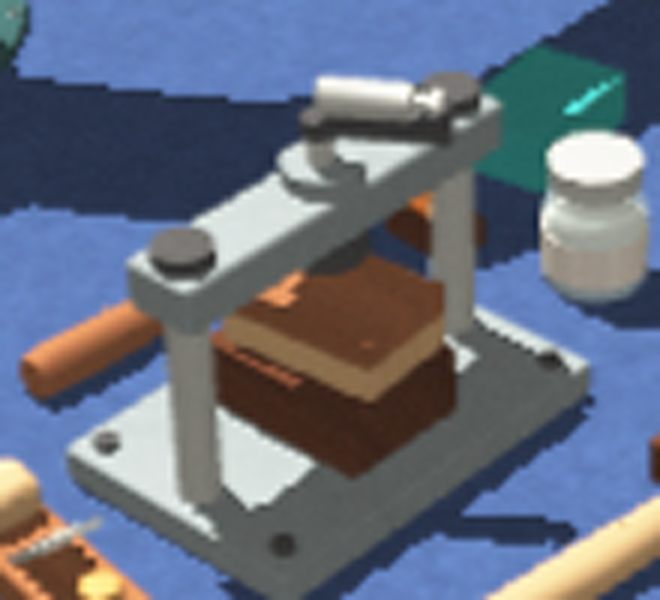

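Run:
```python
from h import *
np.set_printoptions(precision=1,suppress=True)
i=vision.camera_info('top')
for n,u,v,z in [('FL',98,138,20),('BL',98,430,20),('BR',540,430,20),('postcapL',140,229,152),('postcapR',537,229,152),('beamFL',100,190,152),('beamBL',100,276,152),('beamFR',572,190,152),('beamBR',572,280,152),('collar',340,228,160),('pivot',278,110,196),('end',345,215,196),('sleeve near pivot',290,140,196)]:
    print(n,at_z(i,300+u/6,170+v/6,z))
s=vision.camera_info('scene')
for n,u,v,z in [('pivot',430,98,196),('end',318,95,196),('capR',452,88,155),('capL',183,250,155)]:
    print('scene',n,at_z(s,235+u/6,180+v/6,z))
```

```text
FL [590.5  26.9  20. ]
BL [442.   27.3  20. ]
BR [ 441.1 -192.1   20. ]
postcapL [518.5   7.2 152. ]
postcapR [ 517.7 -173.   152. ]
beamFL [536.6  25.3 152. ]
beamBL [496.9  25.4 152. ]
beamFR [ 535.7 -189.6  152. ]
beamBR [ 494.2 -188.   152. ]
collar [517.  -82.9 160. ]
pivot [563.3 -53.6 196. ]
end [516.  -82.1 196. ]
sleeve near pivot [549.7 -58.6 196. ]
scene pivot [562.6 -51.4 196. ]
scene end [521.2 -82.4 196. ]
scene capR [519.1  12.2 155. ]
scene capL [ 519.2 -170.7  155. ]
```

The base centre comes out at about (516,-82), with the screw axis at (517,-82.5). The pivot is at about (563,-53), 54.6 mm from the axis (55 expected), so the crank angle is about 32°. I'll write a row planner and move above the press for a wrist view.

```bash
cat >> h.py <<'E'
from scipy.spatial.transform import Rotation as Ro, Slerp
def pose():
    s=bot.observe(); q=s['tcp_rot']; return np.array(s['ee_pos']),Ro.from_quat([q[1],q[2],q[3],q[0]]),s
def Rtool(jaw_deg,tilt_deg=0,flip=0):
    """tool z down, jaw (y) axis at jaw_deg in world; tilt about tool y"""
    a=np.radians(jaw_deg); y=np.array([np.cos(a),np.sin(a),0]); z=np.array([0,0,-1.]); x=np.cross(y,z)
    return Ro.from_matrix(np.c_[x,y,z])*Ro.from_rotvec([0,np.radians(tilt_deg),0])
def rows(p0,R0,p1,R1,n,show=True):
    """n rows straight line p0->p1 with slerp; rounded"""
    w=(R0.inv()*R1).as_rotvec(); out=[]; p=np.array(p0,float);R=R0
    for k in range(1,n+1):
        pt=p0+(np.array(p1)-p0)*k/n; Rt=R0*Ro.from_rotvec(w*k/n)
        d=np.round(R.inv().apply(pt-p)/10,2); r=np.round((R.inv()*Rt).as_rotvec(),3)
        out.append((*d,*r)); p=p+R.apply(d*10); R=R*Ro.from_rotvec(r)
    if show: pr(out)
    return out,p,R
def pr(out):
    for o in out: print('{'+','.join(f'"{k}":{v:g}' for k,v in zip(('x','y','z','ax','ay','az'),o) if abs(v)>0)+'}')
E
python3 - <<'E'
from h import *
p,R,s=pose()
rows(p,R,[500,-60,340],Rtool(-58),22)
i=vision.camera_info('wrist'); print(i); c=-np.array(i['R']).T@i['t']; print(R.inv().apply(c-p), R.as_matrix().T@np.array(i['R']).T)
E
```

```text
{"x":-2.27,"y":-2.55,"z":-0.38,"az":0.106}
{"x":-2.53,"y":-2.3,"z":-0.38,"az":0.106}
{"x":-2.76,"y":-2.02,"z":-0.38,"az":0.107}
{"x":-2.95,"y":-1.71,"z":-0.38,"az":0.106}
{"x":-3.12,"y":-1.39,"z":-0.38,"az":0.106}
{"x":-3.25,"y":-1.05,"z":-0.38,"az":0.106}
{"x":-3.34,"y":-0.7,"z":-0.38,"az":0.107}
{"x":-3.4,"y":-0.34,"z":-0.38,"ay":0.001,"az":0.106}
{"x":-3.42,"y":0.03,"z":-0.38,"az":0.106}
{"x":-3.39,"y":0.38,"z":-0.39,"az":0.106}
{"x":-3.33,"y":0.74,"z":-0.38,"az":0.107}
{"x":-3.24,"y":1.09,"z":-0.38,"az":0.106}
{"x":-3.1,"y":1.43,"z":-0.39,"az":0.106}
{"x":-2.94,"y":1.75,"z":-0.38,"az":0.106}
{"x":-2.73,"y":2.05,"z":-0.39,"az":0.107}
{"x":-2.5,"y":2.33,"z":-0.38,"az":0.106}
{"x":-2.24,"y":2.58,"z":-0.38,"az":0.106}
{"x":-1.95,"y":2.8,"z":-0.39,"az":0.106}
{"x":-1.64,"y":2.99,"z":-0.38,"az":0.107}
{"x":-1.32,"y":3.15,"z":-0.38,"ay":0.001,"az":0.106}
{"x":-0.97,"y":3.28,"z":-0.39,"az":0.106}
{"x":-0.63,"y":3.35,"z":-0.38,"az":0.106}
{'vertical_fov': 68.98133150127228, 'cx': 316.606322585017, 'cy': 195.89877385965167, 'R': array([[ 2.44145690e-01,  9.69738563e-01, -2.76468510e-05],
       [ 9.24123538e-01, -2.32652807e-01,  3.03097933e-01],
       [ 2.93919322e-01, -7.40256030e-02, -9.52959413e-01]]), 't': array([-625.82102154,  -40.75090524,  380.29567811])}
[  75.90793244    1.05833061 -119.03547775] [[-8.93673238e-04 -9.52982413e-01 -3.03024293e-01]
 [ 9.99999009e-01 -1.18128167e-03  7.65840596e-04]
 [-1.08778966e-03 -3.03023309e-01  9.52982524e-01]]
```

>>> {"api": "move_arm", "payload": {
  "steps": [
    {"x": -2.27,"y": -2.55,"z": -0.38,"az": 0.106},
    {"x": -2.53,"y": -2.3,"z": -0.38,"az": 0.106},
    {"x": -2.76,"y": -2.02,"z": -0.38,"az": 0.107},
    {"x": -2.95,"y": -1.71,"z": -0.38,"az": 0.106},
    {"x": -3.12,"y": -1.39,"z": -0.38,"az": 0.106}
  ]
}}

```text
invalid input
```

>>> {"api": "move_arm", "payload": {
  "steps": [
    {"x": -3.25,"y": -1.05,"z": -0.38,"az": 0.106},
    {"x": -3.34,"y": -0.7,"z": -0.38,"az": 0.107},
    {"x": -3.4,"y": -0.34,"z": -0.38,"az": 0.106},
    {"x": -3.42,"y": 0.03,"z": -0.38,"az": 0.106},
    {"x": -3.39,"y": 0.38,"z": -0.39,"az": 0.106}
  ]
}}

```text
invalid input
```

>>> {"api": "move_arm", "payload": {
  "steps": [
    {"x": -3.33,"y": 0.74,"z": -0.38,"az": 0.107},
    {"x": -3.24,"y": 1.09,"z": -0.38,"az": 0.106},
    {"x": -3.1,"y": 1.43,"z": -0.39,"az": 0.106},
    {"x": -2.94,"y": 1.75,"z": -0.38,"az": 0.106},
    {"x": -2.73,"y": 2.05,"z": -0.39,"az": 0.107}
  ]
}}

```text
invalid input
```

>>> {"api": "move_arm", "payload": {
  "steps": [
    {"x": -2.5,"y": 2.33,"z": -0.38,"az": 0.106},
    {"x": -2.24,"y": 2.58,"z": -0.38,"az": 0.106},
    {"x": -1.95,"y": 2.8,"z": -0.39,"az": 0.106},
    {"x": -1.64,"y": 2.99,"z": -0.38,"az": 0.107},
    {"x": -1.32,"y": 3.15,"z": -0.38,"az": 0.106}
  ]
}}

```text
invalid input
```

>>> {"api": "move_arm", "payload": {
  "steps": [
    {"x": -0.97,"y": 3.28,"z": -0.39,"az": 0.106},
    {"x": -0.63,"y": 3.35,"z": -0.38,"az": 0.106},
    {},
    {},
    {}
  ]
}}

```text
invalid input
```

Run:
```python
from h import *
p,R,s=pose(); print(s['t'],p,R.as_matrix().round(3),s['joint_pos'].round(3))
i=vision.camera_info('wrist'); im=vision.snapshot('wrist'); cv2.imwrite('pics/w1.png',im[:,:,::-1])
import pickle; pickle.dump(i,open('w1.pkl','wb'))
```

```text
0.1 [152.02064091 605.92921729 255.71219065] [[-0.97   0.243 -0.   ]
 [ 0.243  0.97  -0.001]
 [-0.    -0.001 -1.   ]] [-1.367  0.418 -0.01   1.614  0.005  1.111 -0.053]
```

View pics/w1.png

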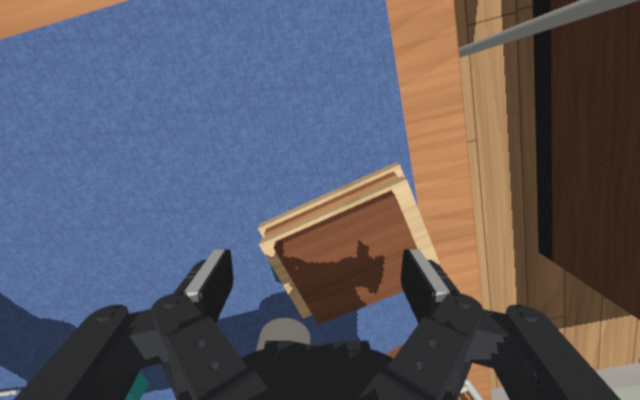

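The wrist view shows the book pile and no press, because every call came back "invalid input". The rows may need all keys, so I'll test that.

>>> {"api": "move_arm", "payload": {
  "steps": [
    {"x": -2.27,"y": -2.55,"z": -0.38,"ax": 0,"ay": 0,"az": 0.106,"claw": 0},
    {"x": -2.53,"y": -2.3,"z": -0.38,"ax": 0,"ay": 0,"az": 0.106,"claw": 0},
    {"x": -2.76,"y": -2.02,"z": -0.38,"ax": 0,"ay": 0,"az": 0.107,"claw": 0},
    {"x": -2.95,"y": -1.71,"z": -0.38,"ax": 0,"ay": 0,"az": 0.106,"claw": 0},
    {"x": -3.12,"y": -1.39,"z": -0.38,"ax": 0,"ay": 0,"az": 0.106,"claw": 0}
  ]
}}

```text
t: 0.57
ee_pos: [231.6, 453.2, 275.2]
tcp_rot: [-0.0, 0.381, 0.925, -0.0]
force: [1.8, 0.8, 0.3]
opening: 85.2
```

>>> {"api": "move_arm", "payload": {
  "steps": [
    {"x": -3.25,"y": -1.05,"z": -0.38,"ax": 0,"ay": 0,"az": 0.106,"claw": 0},
    {"x": -3.34,"y": -0.7,"z": -0.38,"ax": 0,"ay": 0,"az": 0.107,"claw": 0},
    {"x": -3.4,"y": -0.34,"z": -0.38,"ax": 0,"ay": 0,"az": 0.106,"claw": 0},
    {"x": -3.42,"y": 0.03,"z": -0.38,"ax": 0,"ay": 0,"az": 0.106,"claw": 0},
    {"x": -3.39,"y": 0.38,"z": -0.39,"ax": 0,"ay": 0,"az": 0.106,"claw": 0}
  ]
}}

```text
t: 0.98
ee_pos: [310.6, 301.8, 294.5]
tcp_rot: [-0.0, 0.61, 0.792, -0.0]
force: [1.5, 0.5, 1.1]
opening: 85.5
```

>>> {"api": "move_arm", "payload": {
  "steps": [
    {"x": -3.33,"y": 0.74,"z": -0.38,"ax": 0,"ay": 0,"az": 0.107,"claw": 0},
    {"x": -3.24,"y": 1.09,"z": -0.38,"ax": 0,"ay": 0,"az": 0.106,"claw": 0},
    {"x": -3.1,"y": 1.43,"z": -0.39,"ax": 0,"ay": 0,"az": 0.106,"claw": 0},
    {"x": -2.94,"y": 1.75,"z": -0.38,"ax": 0,"ay": 0,"az": 0.106,"claw": 0},
    {"x": -2.73,"y": 2.05,"z": -0.39,"ax": 0,"ay": 0,"az": 0.107,"claw": 0}
  ]
}}

```text
t: 1.4
ee_pos: [389.6, 150.4, 313.8]
tcp_rot: [-0.0, 0.797, 0.604, 0.0]
force: [1.0, 0.3, 0.3]
opening: 85.1
```

>>> {"api": "move_arm", "payload": {
  "steps": [
    {"x": -2.5,"y": 2.33,"z": -0.38,"ax": 0,"ay": 0,"az": 0.106,"claw": 0},
    {"x": -2.24,"y": 2.58,"z": -0.38,"ax": 0,"ay": 0,"az": 0.106,"claw": 0},
    {"x": -1.95,"y": 2.8,"z": -0.39,"ax": 0,"ay": 0,"az": 0.106,"claw": 0},
    {"x": -1.64,"y": 2.99,"z": -0.38,"ax": 0,"ay": 0,"az": 0.107,"claw": 0},
    {"x": -1.32,"y": 3.15,"z": -0.38,"ax": 0,"ay": 0,"az": 0.106,"claw": 0}
  ]
}}

```text
t: 1.82
ee_pos: [468.7, -0.9, 333.1]
tcp_rot: [-0.0, 0.928, 0.374, 0.0]
force: [1.1, 1.5, 0.7]
opening: 85.9
```

>>> {"api": "move_arm", "payload": {
  "steps": [
    {"x": -0.97,"y": 3.28,"z": -0.39,"ax": 0,"ay": 0,"az": 0.106,"claw": 0},
    {"x": -0.63,"y": 3.35,"z": -0.38,"ax": 0,"ay": 0,"az": 0.106,"claw": 0},
    {"x": 0,"y": 0,"z": 0,"ax": 0,"ay": 0,"az": 0,"claw": 0},
    {"x": 0,"y": 0,"z": 0,"ax": 0,"ay": 0,"az": 0,"claw": 0}
  ]
}}

```text
t: 2.15
ee_pos: [500.1, -61.3, 340.2]
tcp_rot: [0.0, 0.962, 0.274, -0.0]
force: [-0.2, 0.2, 0.4]
opening: 85.2
```

```bash
sed -i 's/for o in out: print.*/for o in out: print("{"+",".join(f"\\"{k}\\":{v:g}" for k,v in zip(("x","y","z","ax","ay","az"),np.array(o)+0.))+"}")/' h.py
python3 - <<'E'
from h import *
p,R,s=pose(); print(s['t'],p,R.as_matrix().round(3),s['joint_pos'].round(3))
i=vision.camera_info('wrist'); im=vision.snapshot('wrist'); cv2.imwrite('pics/w2.png',im[:,:,::-1])
import pickle; pickle.dump(i,open('w2.pkl','wb'))
E
```

```text
2.15 [500.07484129 -61.27513729 340.21468695] [[ 0.85   0.528 -0.   ]
 [ 0.528 -0.85  -0.001]
 [-0.001  0.001 -1.   ]] [-0.633  0.15   0.777  1.822 -0.111  1.215 -0.838]
```

View pics/w2.png

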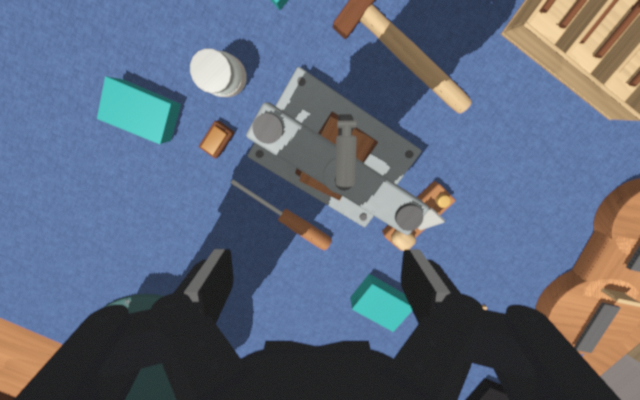

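The wrist view has the press in the middle: post caps at (268,128) and (409,217), grip running from (346,118) to (345,187). I'll enlarge it.

Run:
```python
import cv2
a=cv2.imread('pics/w2.png')[85:235,245:445]; cv2.imwrite('pics/w2c.png',cv2.resize(a,None,fx=4,fy=4,interpolation=cv2.INTER_CUBIC))
```

```text
(no output)
```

View pics/w2c.png

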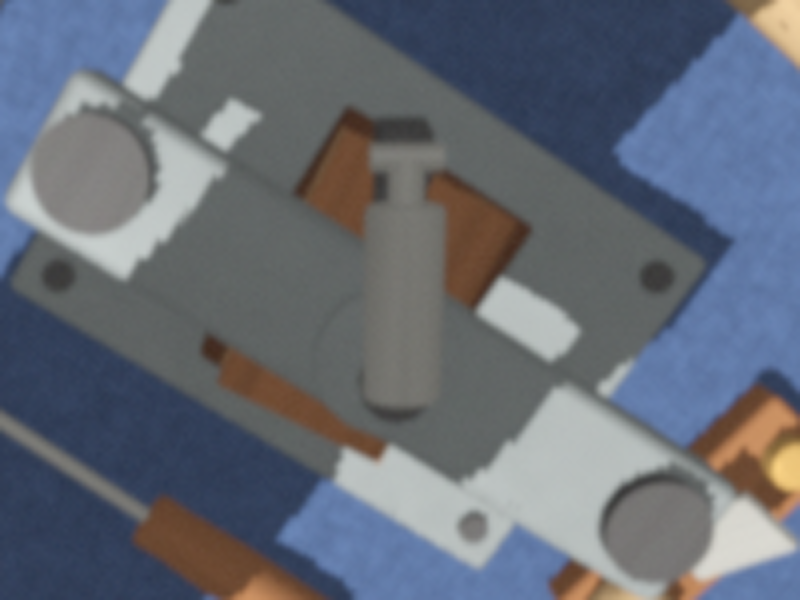

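Run:
```python
from h import *
import pickle
np.set_printoptions(precision=1,suppress=True)
i=pickle.load(open('w2.pkl','rb'))
for n,u,v,z in [('capL',93,172,158),('capR',657,530,158),('pin',407,155,198),('sleeve end',401,404,198),('sleeve start',405,205,202),('boss',396,400,185)]:
    print(n,at_z(i,245+u/4,85+v/4,z))
for X in [(517,-82.5,196),(563,-53,196),(517,-82.5,177)]:
    print((proj(i,X)-[245,85])*4)
```

```text
capL [521.9   9.4 158. ]
capR [ 519.3 -170.9  158. ]
pin [567.3 -51.  198. ]
sleeve end [519.5 -81.  198. ]
sleeve start [558.2 -56.  202. ]
boss [517.3 -82.4 185. ]
[399.7 413.8]
[403.2 176.3]
[392.7 392.7]
```

```bash
cat >> h.py <<'E'
AX=np.array([518.5,-81.7]); ANG=32.0
def rdir(a=None):
    a=np.radians(ANG if a is None else a); return np.array([np.cos(a),np.sin(a),0])
def tcp_of(G,R): return np.array(G)-R.apply([0,0,6])
E
python3 - <<'E'
from h import *
p,R,s=pose()
R1=Rtool(-58,-25); print(R1.as_matrix().round(2))
piv=np.r_[AX,196]+55*rdir(); G=piv-33*rdir()
rows(p,R,tcp_of(G+[0,0,70],R1),R1,5)
E
```

```text
[[ 0.77  0.53 -0.36]
 [ 0.48 -0.85 -0.22]
 [-0.42  0.   -0.91]]
{"x":0.58,"y":0.57,"z":1.37,"ax":0,"ay":-0.087,"az":0}
{"x":0.69,"y":0.57,"z":1.32,"ax":0,"ay":-0.087,"az":0}
{"x":0.81,"y":0.57,"z":1.25,"ax":0,"ay":-0.087,"az":0}
{"x":0.91,"y":0.57,"z":1.18,"ax":0,"ay":-0.087,"az":0}
{"x":1.01,"y":0.57,"z":1.09,"ax":0,"ay":-0.087,"az":0}
```

>>> {"api": "move_arm", "payload": {
  "steps": [
    {"x": 0.58,"y": 0.57,"z": 1.37,"ax": 0,"ay": -0.087,"az": 0,"claw": 0},
    {"x": 0.69,"y": 0.57,"z": 1.32,"ax": 0,"ay": -0.087,"az": 0,"claw": 0},
    {"x": 0.81,"y": 0.57,"z": 1.25,"ax": 0,"ay": -0.087,"az": 0,"claw": 0},
    {"x": 0.91,"y": 0.57,"z": 1.18,"ax": 0,"ay": -0.087,"az": 0,"claw": 0},
    {"x": 1.01,"y": 0.57,"z": 1.09,"ax": 0,"ay": -0.087,"az": 0,"claw": 0}
  ]
}}

```text
t: 2.62
ee_pos: [539.7, -67.1, 271.0]
tcp_rot: [0.06, 0.938, 0.271, -0.209]
force: [-0.2, -0.4, 1.8]
opening: 85.6
```

>>> {"api": "move_arm", "payload": {
  "steps": [
    {"x": 0,"y": 0,"z": 0,"ax": 0,"ay": 0,"az": 0,"claw": 0},
    {"x": 0,"y": 0,"z": 0,"ax": 0,"ay": 0,"az": 0,"claw": 0}
  ]
}}

```text
t: 2.78
ee_pos: [539.4, -67.1, 270.0]
tcp_rot: [0.06, 0.938, 0.271, -0.209]
force: [0.1, -1.5, 0.9]
opening: 85.5
```

Run:
```python
from h import *
p,R,s=pose(); print(s['t'],p,R.as_matrix().round(3),s['joint_pos'].round(3),s['force'])
i=vision.camera_info('wrist'); im=vision.snapshot('wrist'); cv2.imwrite('pics/w3.png',im[:,:,::-1])
for X in [(*AX,196),np.r_[AX,196]+55*rdir(),np.r_[AX,196]+22*rdir()]: print(proj(i,X))
import pickle; pickle.dump(i,open('w3.pkl','wb'))
```

```text
2.7833 [539.435301   -67.1164795  269.97850434] [[ 0.766  0.533 -0.36 ]
 [ 0.483 -0.846 -0.225]
 [-0.425 -0.001 -0.905]] [-0.565  0.557  0.749  1.603 -0.083  1.453 -0.818] [ 0.06425054 -1.47874292  0.88429121]
[318.09754396 206.11474136]
[318.65695806 140.00513652]
[318.29557072 182.71263068]
```

View pics/w3.png

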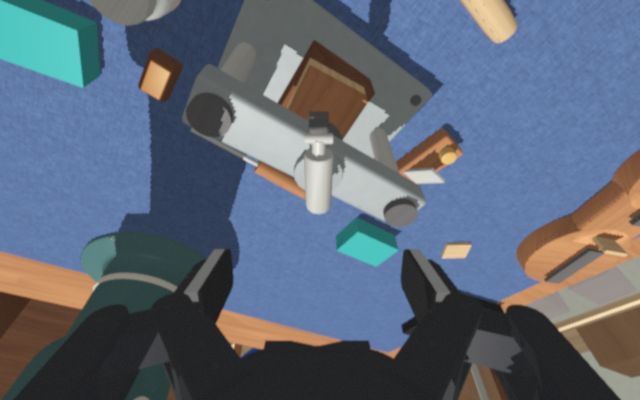

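Run:
```python
from h import *
p,R,s=pose(); print(p)
a=cv2.imread('pics/w3.png')[125:225,270:370]; cv2.imwrite('pics/w3c.png',cv2.resize(a,None,fx=6,fy=6,interpolation=cv2.INTER_CUBIC))
R1=Rtool(-58,-25)
piv=np.r_[AX,196]+55*rdir(); G=piv-33*rdir()+[0,0,2]
rows(p,R,tcp_of(G,R1),R1,5)
```

```text
[539.28664673 -67.8817735  271.43369321]
{"x":0.57,"y":0.01,"z":1.24,"ax":0,"ay":0,"az":0}
{"x":0.56,"y":0.02,"z":1.23,"ax":0,"ay":0,"az":0.001}
{"x":0.57,"y":0.01,"z":1.24,"ax":0,"ay":-0.001,"az":0}
{"x":0.56,"y":0.02,"z":1.24,"ax":0,"ay":0,"az":0}
{"x":0.57,"y":0.01,"z":1.23,"ax":0,"ay":0,"az":0.001}
```

View pics/w3c.png

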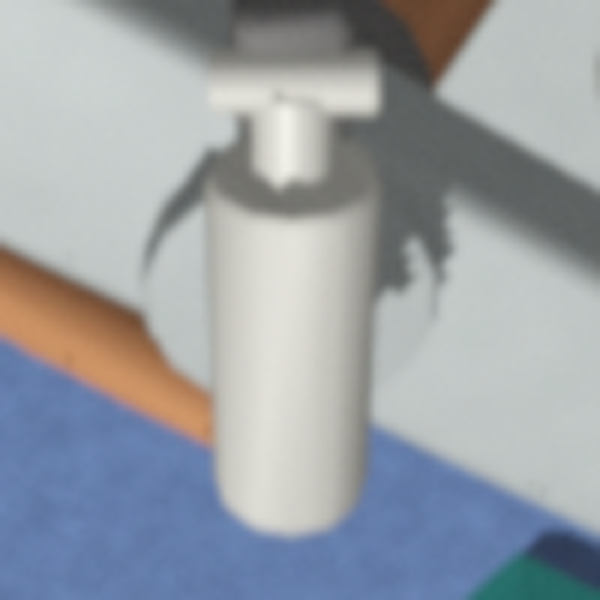

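The sleeve centre is at column 318.8, against a predicted 318.3 (under 0.5 mm off). Descending.

>>> {"api": "move_arm", "payload": {
  "steps": [
    {"x": 0.57,"y": 0.01,"z": 1.24,"ax": 0,"ay": 0,"az": 0,"claw": 0},
    {"x": 0.57,"y": 0.02,"z": 1.24,"ax": 0,"ay": 0,"az": 0,"claw": 0.3},
    {"x": 0.57,"y": 0.01,"z": 1.24,"ax": 0,"ay": 0,"az": 0,"claw": 0.4},
    {"x": 0.57,"y": 0.02,"z": 1.24,"ax": 0,"ay": 0,"az": 0,"claw": 0.4},
    {"x": 0.57,"y": 0.01,"z": 1.24,"ax": 0,"ay": 0,"az": 0,"claw": 0.4}
  ],
  "grip_force": 30
}}

```text
t: 3.25
ee_pos: [539.3, -69.3, 202.4]
tcp_rot: [0.059, 0.939, 0.269, -0.207]
force: [0.5, -0.6, -0.6]
opening: 51.4
```

>>> {"api": "move_arm", "payload": {
  "steps": [
    {"x": 0,"y": 0,"z": 0,"ax": 0,"ay": 0,"az": 0,"claw": 0.5},
    {"x": 0,"y": 0,"z": 0,"ax": 0,"ay": 0,"az": 0,"claw": 0.6}
  ]
}}

```text
t: 3.42
ee_pos: [539.3, -69.5, 203.0]
tcp_rot: [0.06, 0.938, 0.269, -0.208]
force: [-0.2, 0.5, 0.3]
opening: 33.9
```

Run:
```python
from h import *
p,R,s=pose(); print(s['t'],p,s['joint_pos'].round(3),s['force'],s['opening'])
i=vision.camera_info('wrist'); im=vision.snapshot('wrist'); cv2.imwrite('pics/w4.png',im[:,:,::-1])
for X in [(*AX,196),np.r_[AX,196]+55*rdir(),np.r_[AX,196]+22*rdir()]: print(proj(i,X))
```

```text
3.4167 [539.33516078 -69.46740667 203.01073887] [-0.54   0.63   0.719  1.661 -0.125  1.331 -0.815] [-0.195292    0.50459351  0.32495241] 33.86466309447873
[314.91476017 290.59036237]
[314.30236076 222.90899102]
[314.70766356 267.70238688]
```

View pics/w4.png

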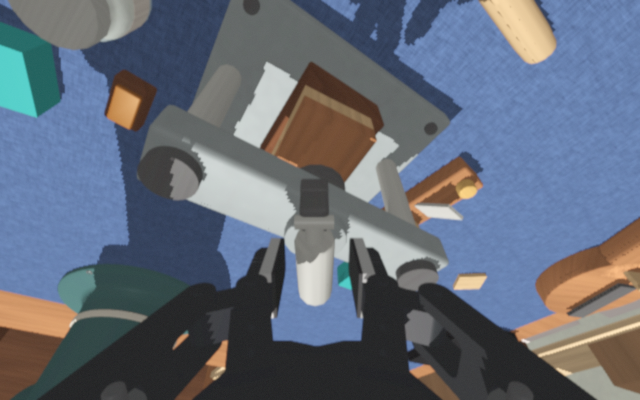

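The sleeve is centred at column 314.5 and the fingers at 316, so I'll shift by -1 mm and close gently.

>>> {"api": "move_arm", "payload": {
  "steps": [
    {"x": 0,"y": -0.1,"z": 0,"ax": 0,"ay": 0,"az": 0,"claw": 0.65},
    {"x": 0,"y": 0,"z": 0,"ax": 0,"ay": 0,"az": 0,"claw": 0.75},
    {"x": 0,"y": 0,"z": 0,"ax": 0,"ay": 0,"az": 0,"claw": 0.85},
    {"x": 0,"y": 0,"z": 0,"ax": 0,"ay": 0,"az": 0,"claw": 0.9},
    {"x": 0,"y": 0,"z": 0,"ax": 0,"ay": 0,"az": 0,"claw": 0.95}
  ],
  "grip_force": 35
}}

```text
t: 3.88
ee_pos: [539.3, -68.3, 204.0]
tcp_rot: [0.059, 0.939, 0.269, -0.207]
force: [-1.4, 2.9, 7.0]
opening: 16.7
```

>>> {"api": "move_arm", "payload": {
  "steps": [
    {"x": 0,"y": 0,"z": 0,"ax": 0,"ay": 0,"az": 0,"claw": 1},
    {"x": 0,"y": 0,"z": 0,"ax": 0,"ay": 0,"az": 0,"claw": 1}
  ]
}}

```text
t: 4.05
ee_pos: [539.3, -68.3, 204.0]
tcp_rot: [0.059, 0.939, 0.269, -0.207]
force: [-0.7, 3.1, 6.1]
opening: 16.6
```

Run:
```python
from h import *
p,R,s=pose(); print(s['t'],p,s['joint_pos'].round(3),s['force'],s['opening'])
i=vision.camera_info('wrist'); im=vision.snapshot('wrist'); cv2.imwrite('pics/w5.png',im[:,:,::-1])
for X in [(*AX,196),np.r_[AX,196]+55*rdir(),np.r_[AX,196]+22*rdir()]: print(proj(i,X))
# swing rows about the pin
piv=np.r_[AX,196]+55*rdir(); ax=R.apply([0,1,0]); 
v=R.inv().apply(piv-p); print('pivot in tool',v)
def swing(da): 
    q=Ro.from_rotvec([0,da,0]); return np.r_[v-q.apply(v)]
for da in (.08,.1): print(da,swing(da), 'lift dz world',R.apply(swing(da)))
```

```text
4.05 [539.299843   -68.32735702 204.02232247] [-0.543  0.627  0.719  1.662 -0.125  1.331 -0.816] [-0.71587676  3.05036709  6.13590472] 16.64667441706299
[316.6543386  289.53616428]
[316.62779921 221.97535244]
[316.64534734 266.64728757]
pivot in tool [30.83847777  0.33445925 -5.46529143]
0.08 [0.5353876  0.         2.44696791] lift dz world [-0.46135867 -0.28876585 -2.44500599]
0.1 [0.69968265 0.         3.05140691] lift dz world [-0.5506774  -0.34467834 -3.06244856]
```

View pics/w5.png

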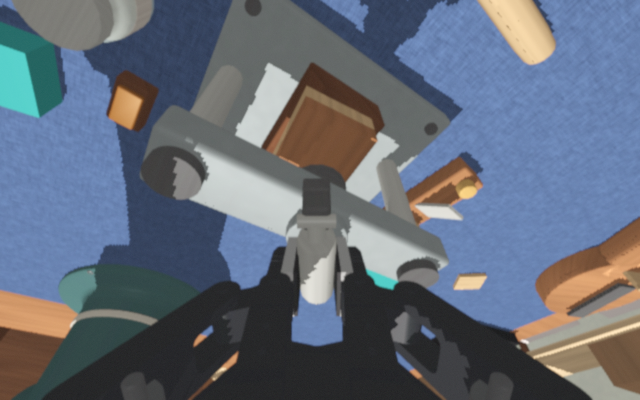

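The pinch is good: opening 16.6 mm, and the crank hasn't moved (pin at column 316). But the swing carries the tool body outwards, which is negative ay, so pre-tilting the other way leaves more wrist range. I'll open a little, turn about the grasp point to +40°, and re-pinch.

Run:
```python
from h import *
p,R,s=pose(); 
g=np.array([0,0,6.]); da=.1135
q=Ro.from_rotvec([0,da,0]); print((g-q.apply(g)))
print(R.as_euler('YXZ'), p+R.apply(g))
# final correction
piv=np.r_[AX,196]+55*rdir(); R1=Rtool(-58,40); T=tcp_of(piv-35*rdir()+[0,0,1.5],R1)
print(T); 
pp,RR=p,R
for k in range(10): pp=pp+RR.apply(g-q.apply(g)); RR=RR*q
print(pp, RR.inv().apply(T-pp), (RR.inv()*R1).as_rotvec())
```

```text
[-0.67953881  0.          0.03860528]
[-2.76684698  0.22517766  2.6254268 ] [537.15869281 -69.69000528 198.57726086]
[532.19027307 -73.14536794 202.09626666]
[533.87950668 -71.74122704 203.16413644] [-2.35252376  0.29438373 -0.58688833] [-0.00030459 -0.00243148  0.00045044]
```

>>> {"api": "move_arm", "payload": {
  "steps": [
    {"x": 0,"y": 0,"z": 0,"ax": 0,"ay": 0,"az": 0,"claw": 0.6},
    {"x": 0,"y": 0,"z": 0,"ax": 0,"ay": 0,"az": 0,"claw": 0.6},
    {"x": -0.07,"y": 0,"z": 0,"ax": 0,"ay": 0.113,"az": 0,"claw": 0.6},
    {"x": -0.07,"y": 0,"z": 0,"ax": 0,"ay": 0.113,"az": 0,"claw": 0.6},
    {"x": -0.07,"y": 0,"z": 0,"ax": 0,"ay": 0.113,"az": 0,"claw": 0.6}
  ]
}}

```text
t: 4.52
ee_pos: [537.9, -69.6, 204.4]
tcp_rot: [0.013, 0.96, 0.275, -0.044]
force: [0.3, -1.5, 0.4]
opening: 34.2
```

>>> {"api": "move_arm", "payload": {
  "steps": [
    {"x": -0.07,"y": 0,"z": 0,"ax": 0,"ay": 0.113,"az": 0,"claw": 0.6},
    {"x": -0.07,"y": 0,"z": 0,"ax": 0,"ay": 0.113,"az": 0,"claw": 0.6},
    {"x": -0.07,"y": 0,"z": 0,"ax": 0,"ay": 0.113,"az": 0,"claw": 0.6},
    {"x": -0.07,"y": 0,"z": 0,"ax": 0,"ay": 0.113,"az": 0,"claw": 0.6},
    {"x": -0.07,"y": 0,"z": 0,"ax": 0,"ay": 0.113,"az": 0,"claw": 0.6}
  ]
}}

```text
t: 4.93
ee_pos: [534.4, -71.8, 204.5]
tcp_rot: [-0.062, 0.936, 0.268, 0.219]
force: [1.4, 0.8, 0.4]
opening: 34.4
```

>>> {"api": "move_arm", "payload": {
  "steps": [
    {"x": -0.12,"y": 0,"z": 0,"ax": 0,"ay": 0.113,"az": 0,"claw": 0.6},
    {"x": -0.12,"y": 0,"z": 0,"ax": 0,"ay": 0.113,"az": 0,"claw": 0.6},
    {"x": 0,"y": 0,"z": 0,"ax": 0,"ay": 0,"az": 0,"claw": 0.6},
    {"x": 0,"y": 0,"z": 0,"ax": 0,"ay": 0,"az": 0,"claw": 0.6}
  ]
}}

```text
t: 5.27
ee_pos: [532.2, -71.1, 201.8]
tcp_rot: [-0.088, 0.916, 0.263, 0.289]
force: [0.3, -0.1, -0.6]
opening: 34.5
```

Run:
```python
from h import *
p,R,s=pose(); print(s['t'],p,s['joint_pos'].round(3),s['force'],s['opening'])
piv=np.r_[AX,196]+55*rdir(); R1=Rtool(-58,40); T=tcp_of(piv-35*rdir()+[0,0,1.5],R1)
print(R.inv().apply(T-p), (R.inv()*R1).as_rotvec())
i=vision.camera_info('wrist'); im=vision.snapshot('wrist'); cv2.imwrite('pics/w6.png',im[:,:,::-1])
for X in [(*AX,196),np.r_[AX,196]+55*rdir(),np.r_[AX,196]+22*rdir()]: print(proj(i,X))
```

```text
5.2667 [532.24593075 -71.14924396 201.79744785] [-0.053  0.228  0.408  2.193 -1.112  0.633  0.214] [ 0.26490852 -0.07659417 -0.56561009] 34.47354629168675
[-0.72673869  1.65661153 -0.8968782 ] [-0.00953944  0.08414957 -0.00298011]
[319.38189561 321.20247354]
[319.34810828 208.01615263]
[319.36743957 272.77526534]
```

View pics/w6.png

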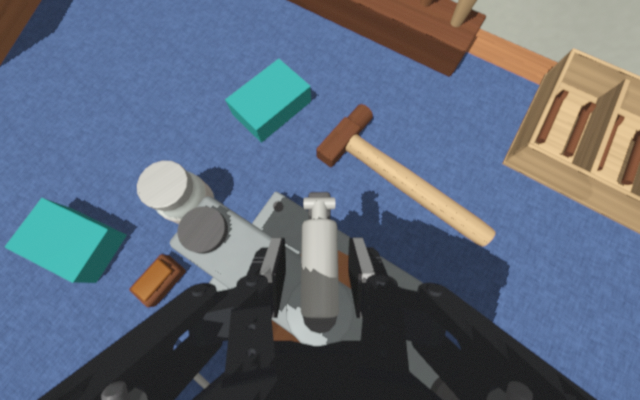

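The grip is still between the pads (column 319.5, finger middle about 317). I'll shift +1.3 mm and close.

>>> {"api": "move_arm", "payload": {
  "steps": [
    {"x": -0.05,"y": 0.13,"z": -0.08,"ax": 0,"ay": 0,"az": 0,"claw": 0.65},
    {"x": 0,"y": 0,"z": 0,"ax": 0,"ay": 0,"az": 0,"claw": 0.75},
    {"x": 0,"y": 0,"z": 0,"ax": 0,"ay": 0,"az": 0,"claw": 0.85},
    {"x": 0,"y": 0,"z": 0,"ax": 0,"ay": 0,"az": 0,"claw": 0.95},
    {"x": 0,"y": 0,"z": 0,"ax": 0,"ay": 0,"az": 0,"claw": 1}
  ]
}}

```text
t: 5.73
ee_pos: [533.5, -71.6, 202.8]
tcp_rot: [-0.088, 0.915, 0.265, 0.29]
force: [5.6, -2.8, -0.2]
opening: 17.2
```

>>> {"api": "move_arm", "payload": {
  "steps": [
    {"x": 0,"y": 0,"z": 0,"ax": 0,"ay": 0,"az": 0,"claw": 1}
  ]
}}

```text
t: 5.82
ee_pos: [533.5, -71.6, 202.8]
tcp_rot: [-0.088, 0.915, 0.265, 0.29]
force: [6.5, -2.2, -0.6]
opening: 16.7
```

Run:
```python
from h import *
p,R,s=pose(); print(s['t'],p,s['joint_pos'].round(3),s['force'],s['opening'])
piv=np.r_[AX,196]+55*rdir(); v=R.inv().apply(piv-p); print('pivot in tool',v)
for da in (-.08,-.1): print(da,v-Ro.from_rotvec([0,da,0]).apply(v))
print(np.degrees(np.arctan2(R.apply([0,0,1])@rdir(),-R.apply([0,0,1])[2])))
```

```text
5.8167 [533.46133336 -71.57668621 202.80787765] [-0.054  0.229  0.41   2.191 -1.114  0.635  0.219] [ 6.46921302 -2.2040693  -0.58943618] 16.70871386951256
pivot in tool [26.21296938  0.94131218 26.90525459]
-0.08 [ 2.23396196  0.         -2.00875052]
-0.1 [ 2.81699915  0.         -2.48251609]
35.31349474382425
```

>>> {"api": "move_arm", "payload": {
  "steps": [
    {"x": 0.28,"y": 0.03,"z": -0.25,"ax": 0,"ay": -0.1,"az": 0,"claw": 1},
    {"x": 0.28,"y": 0.03,"z": -0.25,"ax": 0,"ay": -0.1,"az": 0,"claw": 1},
    {"x": 0.28,"y": 0,"z": -0.25,"ax": 0,"ay": -0.1,"az": 0,"claw": 1},
    {"x": 0.28,"y": 0,"z": -0.25,"ax": 0,"ay": -0.1,"az": 0,"claw": 1}
  ]
}}

```text
t: 6.15
ee_pos: [537.2, -69.3, 215.1]
tcp_rot: [-0.042, 0.952, 0.276, 0.126]
force: [9.6, 4.6, -6.7]
opening: 17.1
```

Run:
```python
from h import *
p,R,s=pose(); print(s['t'],p,s['joint_pos'].round(3),s['force'],R.inv().apply(s['force']),s['opening'])
piv=np.r_[AX,196]+55*rdir(); v=R.inv().apply(piv-p); print('pivot in tool',v)
i=vision.camera_info('wrist'); im=vision.snapshot('wrist'); cv2.imwrite('pics/w7.png',im[:,:,::-1])
im=vision.snapshot('scene'); cv2.imwrite('pics/s7.png',cv2.resize(im[150:290,215:365,::-1],None,fx=4,fy=4,interpolation=cv2.INTER_CUBIC))
print(proj(i,piv))
```

```text
6.15 [537.18061003 -69.32119142 215.07819302] [-0.308  0.263  0.55   2.011 -0.479  0.776 -0.468] [ 9.62142862  4.61232627 -6.66458042] [8.48183434 1.33430985 9.19457329] 17.103066680417655
pivot in tool [26.45958047  1.03749945 26.9405085 ]
[317.88346272 208.74699591]
```

View pics/w7.png

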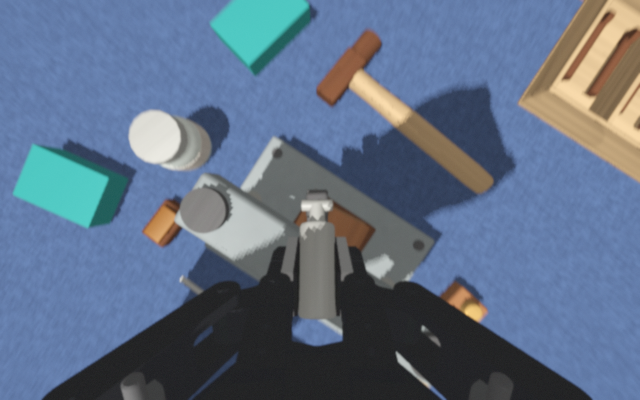

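View pics/s7.png

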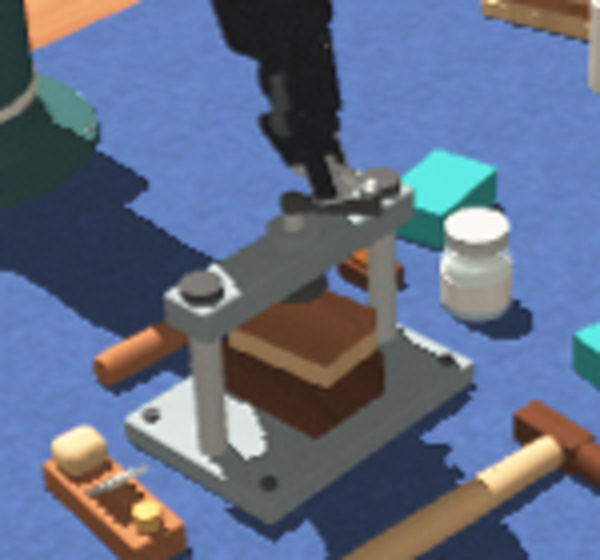

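The scene crop shows the grip lifting off the arm (upper middle). There is about 12 N pulling towards the pin, so I'll bias the arc slightly that way and continue.

>>> {"api": "move_arm", "payload": {
  "steps": [
    {"x": 0.33,"y": 0,"z": -0.2,"ax": 0,"ay": -0.1,"az": 0,"claw": 1},
    {"x": 0.33,"y": 0,"z": -0.2,"ax": 0,"ay": -0.1,"az": 0,"claw": 1},
    {"x": 0.28,"y": 0,"z": -0.25,"ax": 0,"ay": -0.1,"az": 0,"claw": 1},
    {"x": 0.28,"y": 0,"z": -0.25,"ax": 0,"ay": -0.1,"az": 0,"claw": 1}
  ]
}}

```text
t: 6.58
ee_pos: [545.1, -64.1, 225.6]
tcp_rot: [0.014, 0.958, 0.279, -0.068]
force: [-10.0, -9.0, 8.2]
opening: 16.7
```

Run:
```python
from h import *
p,R,s=pose(); print(s['t'],p,s['joint_pos'].round(3),s['force'],R.inv().apply(s['force']),s['opening'])
piv=np.r_[AX,196]+55*rdir(); v=R.inv().apply(piv-p); print('pivot in tool',v)
```

```text
6.5833 [545.13683499 -64.05504549 225.59965435] [-0.457  0.432  0.626  1.776 -0.185  1.13  -0.776] [-10.04180128  -8.99039862   8.18281982] [-14.30210449   2.09635102  -6.2991031 ] 16.704827683788434
pivot in tool [26.90524706  1.38565011 26.13089271]
```

>>> {"api": "move_arm", "payload": {
  "steps": [
    {"x": 0.22,"y": 0,"z": -0.3,"ax": 0,"ay": -0.1,"az": 0,"claw": 1},
    {"x": 0.28,"y": 0,"z": -0.26,"ax": 0,"ay": -0.1,"az": 0,"claw": 1},
    {"x": 0.28,"y": 0,"z": -0.25,"ax": 0,"ay": -0.1,"az": 0,"claw": 1},
    {"x": 0.28,"y": 0,"z": -0.25,"ax": 0,"ay": -0.1,"az": 0,"claw": 1}
  ]
}}

```text
t: 6.92
ee_pos: [556.6, -56.6, 232.7]
tcp_rot: [0.069, 0.925, 0.271, -0.257]
force: [-4.8, -9.6, 6.2]
opening: 17.1
```

Run:
```python
from h import *
p,R,s=pose(); print(s['t'],p,s['joint_pos'].round(3),s['force'],R.inv().apply(s['force']),s['opening'])
piv=np.r_[AX,196]+55*rdir(); v=R.inv().apply(piv-p); print('pivot in tool',v)
im=vision.snapshot('scene'); cv2.imwrite('pics/s8.png',cv2.resize(im[150:290,215:365,::-1],None,fx=4,fy=4,interpolation=cv2.INTER_CUBIC))
```

```text
6.9167 [556.62004671 -56.55964097 232.66238868] [-0.499  0.657  0.642  1.536 -0.051  1.495 -0.864] [-4.81401795 -9.64397541  6.1983199 ] [-11.14723158   5.47068335  -0.64113323] 17.072279867354823
pivot in tool [26.7970357   1.63085943 26.68456926]
```

View pics/s8.png

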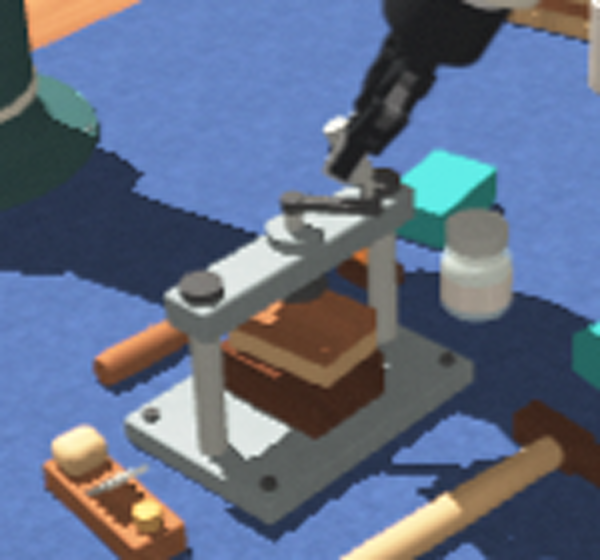

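>>> {"api": "move_arm", "payload": {
  "steps": [
    {"x": 0.25,"y": 0.04,"z": -0.28,"ax": 0,"ay": -0.1,"az": 0,"claw": 1},
    {"x": 0.28,"y": 0,"z": -0.26,"ax": 0,"ay": -0.1,"az": 0,"claw": 1}
  ]
}}

```text
t: 7.13
ee_pos: [563.4, -51.9, 233.3]
tcp_rot: [0.095, 0.895, 0.264, -0.346]
force: [-2.0, -8.3, -6.3]
opening: 16.9
```

Run:
```python
from h import *
p,R,s=pose(); print(s['t'],p,s['joint_pos'].round(3),s['force'],R.inv().apply(s['force']),s['opening'])
piv=np.r_[AX,196]+55*rdir(); v=R.inv().apply(piv-p); print('pivot in tool',v)
```

```text
7.1333 [563.39891261 -51.91421865 233.32720317] [-0.501  0.776  0.642  1.422  0.004  1.664 -0.87 ] [-1.98709051 -8.27132257 -6.31939749] [-0.36098281  5.98109754  8.74038066] 16.922537602001697
pivot in tool [25.84583164  1.958807   26.92446186]
```

>>> {"api": "move_arm", "payload": {
  "steps": [
    {"x": 0.28,"y": 0.05,"z": -0.25,"ax": 0,"ay": -0.1,"az": 0,"claw": 1},
    {"x": 0.28,"y": 0.02,"z": -0.25,"ax": 0,"ay": -0.1,"az": 0,"claw": 1},
    {"x": 0.08,"y": 0,"z": -0.07,"ax": 0,"ay": -0.03,"az": 0,"claw": 1},
    {"x": 0,"y": 0,"z": 0,"ax": 0,"ay": 0,"az": 0,"claw": 1}
  ]
}}

```text
t: 7.47
ee_pos: [570.8, -47.1, 231.9]
tcp_rot: [0.125, 0.849, 0.252, -0.448]
force: [-4.3, 2.9, 9.7]
opening: 16.9
```

Run:
```python
from h import *
p,R,s=pose(); print(s['t'],p,s['joint_pos'].round(3),s['force'],R.inv().apply(s['force']),s['opening'])
piv=np.r_[AX,196]+55*rdir(); v=R.inv().apply(piv-p); print('pivot in tool',v)
print('tilt',np.degrees(np.arctan2(R.apply([0,0,1])@rdir(),-R.apply([0,0,1])[2])))
im=vision.snapshot('scene'); cv2.imwrite('pics/s9.png',cv2.resize(im[150:290,215:365,::-1],None,fx=4,fy=4,interpolation=cv2.INTER_CUBIC))
im=vision.snapshot('top'); cv2.imwrite('pics/t9.png',cv2.resize(im[150:270,280:430,::-1],None,fx=4,fy=4,interpolation=cv2.INTER_CUBIC))
```

```text
7.4667 [570.82345025 -47.07581784 231.93377797] [-0.497  0.914  0.642  1.301  0.076  1.851 -0.853] [-4.30922096  2.88021672  9.72916455] [-9.13485062 -4.88552172 -3.76933127] 16.87865334413552
pivot in tool [25.18961251  2.05230166 26.7356453 ]
tilt -55.46027520562051
```

View pics/s9.png

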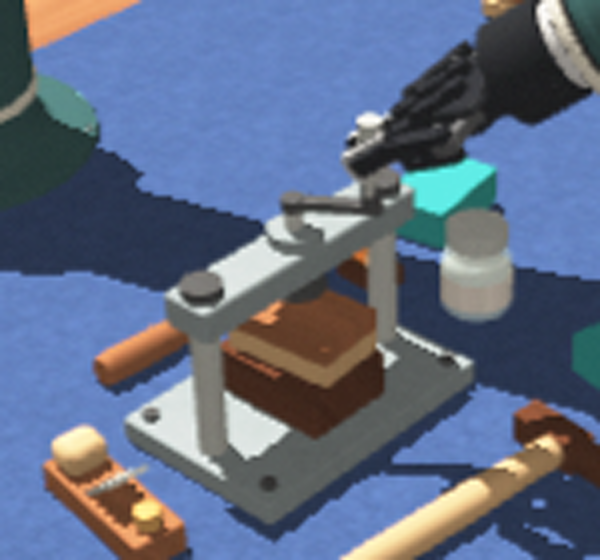

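View pics/t9.png

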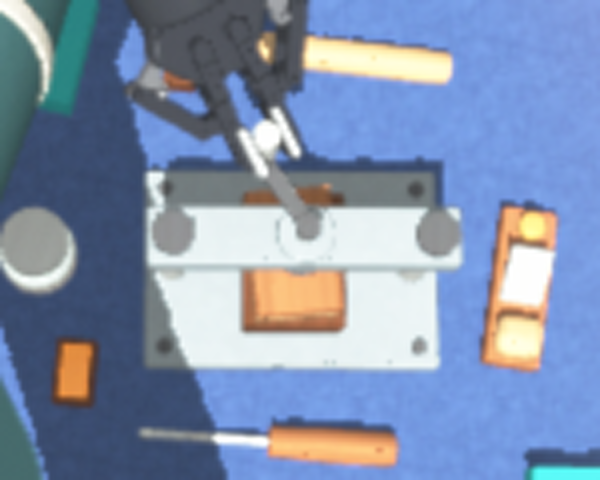

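The grip now stands upright: in the top view its end is at crop (266,136), just over the arm's outer end. I'll check the fold angle numerically and plan the retreat and re-grasp from above.

Run:
```python
from h import *
np.set_printoptions(precision=2,suppress=True)
i=vision.camera_info('top'); e=at_z(i,280+266/4,150+136/4,251); print('grip end',e,'pivot est',np.r_[AX,196]+55*rdir())
p,R,s=pose(); 
R1=Rtool(32); pA=p+R.apply([0,0,-80])
piv=np.r_[AX,0]+55*rdir()
print((R.inv()*R1).as_rotvec())
_=rows(pA,R,[piv[0],piv[1],305],R1,16)
```

```text
grip end [561.62 -50.67 251.  ] pivot est [565.14 -52.55 196.  ]
[-0.76  0.74 -1.42]
{"x":-0.4,"y":0,"z":0.28,"ax":-0.047,"ay":0.046,"az":-0.089}
{"x":-0.41,"y":-0.04,"z":0.26,"ax":-0.047,"ay":0.047,"az":-0.089}
{"x":-0.42,"y":-0.1,"z":0.23,"ax":-0.048,"ay":0.046,"az":-0.088}
{"x":-0.42,"y":-0.14,"z":0.22,"ax":-0.047,"ay":0.047,"az":-0.089}
{"x":-0.41,"y":-0.19,"z":0.18,"ax":-0.047,"ay":0.046,"az":-0.089}
{"x":-0.4,"y":-0.23,"z":0.16,"ax":-0.047,"ay":0.046,"az":-0.089}
{"x":-0.38,"y":-0.27,"z":0.12,"ax":-0.047,"ay":0.047,"az":-0.089}
{"x":-0.37,"y":-0.32,"z":0.1,"ax":-0.048,"ay":0.046,"az":-0.088}
{"x":-0.34,"y":-0.34,"z":0.06,"ax":-0.047,"ay":0.047,"az":-0.089}
{"x":-0.3,"y":-0.38,"z":0.03,"ax":-0.047,"ay":0.046,"az":-0.089}
{"x":-0.28,"y":-0.4,"z":0,"ax":-0.047,"ay":0.046,"az":-0.089}
{"x":-0.23,"y":-0.43,"z":-0.04,"ax":-0.048,"ay":0.047,"az":-0.089}
{"x":-0.2,"y":-0.44,"z":-0.06,"ax":-0.047,"ay":0.046,"az":-0.088}
{"x":-0.15,"y":-0.46,"z":-0.09,"ax":-0.047,"ay":0.047,"az":-0.089}
{"x":-0.1,"y":-0.46,"z":-0.12,"ax":-0.047,"ay":0.046,"az":-0.089}
{"x":-0.06,"y":-0.46,"z":-0.15,"ax":-0.047,"ay":0.047,"az":-0.089}
```

Run:
```python
from h import *
np.set_printoptions(precision=2,suppress=True)
p,R,s=pose(); 
R1=Rtool(-58); pA=p+R.apply([0,0,-80])
piv=np.r_[AX,0]+55*rdir()
_=rows(pA,R,[piv[0]-1,piv[1],300],R1,9)
```

```text
{"x":-0.67,"y":0,"z":0.54,"ax":-0.001,"ay":0.107,"az":0.002}
{"x":-0.73,"y":0,"z":0.46,"ax":-0.001,"ay":0.107,"az":0.002}
{"x":-0.77,"y":0,"z":0.38,"ax":-0.001,"ay":0.107,"az":0.002}
{"x":-0.81,"y":0.01,"z":0.29,"ax":-0.001,"ay":0.107,"az":0.002}
{"x":-0.83,"y":0,"z":0.21,"ax":0,"ay":0.107,"az":0.002}
{"x":-0.85,"y":0.01,"z":0.12,"ax":-0.001,"ay":0.107,"az":0.001}
{"x":-0.86,"y":0.01,"z":0.02,"ax":-0.001,"ay":0.107,"az":0.002}
{"x":-0.86,"y":0,"z":-0.06,"ax":-0.001,"ay":0.107,"az":0.002}
{"x":-0.84,"y":0.01,"z":-0.16,"ax":-0.001,"ay":0.107,"az":0.002}
```

>>> {"api": "move_arm", "payload": {
  "steps": [
    {"x": 0,"y": 0,"z": 0,"ax": 0,"ay": 0,"az": 0,"claw": 0.5},
    {"x": 0,"y": 0,"z": 0,"ax": 0,"ay": 0,"az": 0,"claw": 0.5},
    {"x": 0,"y": 0,"z": -1,"ax": 0,"ay": 0,"az": 0,"claw": 0.5},
    {"x": 0,"y": 0,"z": -3.5,"ax": 0,"ay": 0,"az": 0,"claw": 0.3},
    {"x": 0,"y": 0,"z": -3.5,"ax": 0,"ay": 0,"az": 0,"claw": 0.3}
  ]
}}

```text
t: 7.98
ee_pos: [616.2, -19.1, 269.1]
tcp_rot: [0.121, 0.851, 0.254, -0.444]
force: [-0.1, -2.1, -1.8]
opening: 59.5
```

>>> {"api": "move_arm", "payload": {
  "steps": [
    {"x": -0.67,"y": 0,"z": 0.54,"ax": 0,"ay": 0.107,"az": 0.002,"claw": 0.3},
    {"x": -0.73,"y": 0,"z": 0.46,"ax": 0,"ay": 0.107,"az": 0.002,"claw": 0.3},
    {"x": -0.77,"y": 0,"z": 0.38,"ax": 0,"ay": 0.107,"az": 0.002,"claw": 0.3},
    {"x": -0.81,"y": 0.01,"z": 0.29,"ax": 0,"ay": 0.107,"az": 0.002,"claw": 0.3},
    {"x": -0.83,"y": 0,"z": 0.21,"ax": 0,"ay": 0.107,"az": 0.002,"claw": 0.3}
  ]
}}

```text
t: 8.4
ee_pos: [580.4, -43.8, 281.0]
tcp_rot: [0.054, 0.94, 0.271, -0.201]
force: [0.8, -0.5, 0.3]
opening: 59.5
```

>>> {"api": "move_arm", "payload": {
  "steps": [
    {"x": -0.85,"y": 0.01,"z": 0.12,"ax": 0,"ay": 0.107,"az": 0.002,"claw": 0.3},
    {"x": -0.86,"y": 0,"z": 0.02,"ax": 0,"ay": 0.107,"az": 0.002,"claw": 0.3},
    {"x": -0.86,"y": 0,"z": -0.06,"ax": 0,"ay": 0.107,"az": 0.002,"claw": 0.3},
    {"x": -0.84,"y": 0.01,"z": -0.16,"ax": 0,"ay": 0.107,"az": 0.002,"claw": 0.3},
    {"x": 0,"y": 0,"z": 0,"ax": 0,"ay": 0,"az": 0,"claw": 0.3}
  ]
}}

```text
t: 8.82
ee_pos: [550.1, -64.6, 292.2]
tcp_rot: [-0.005, 0.963, 0.269, 0.006]
force: [-0.7, -1.4, 1.0]
opening: 59.7
```

>>> {"api": "move_arm", "payload": {
  "steps": [
    {"x": 0,"y": 0,"z": 0,"ax": 0,"ay": 0,"az": 0,"claw": 0.3}
  ]
}}

```text
t: 8.9
ee_pos: [551.7, -62.1, 291.7]
tcp_rot: [-0.004, 0.962, 0.271, 0.002]
force: [0.4, 1.7, 0.2]
opening: 59.8
```

Run:
```python
from h import *
p,R,s=pose(); print(s['t'],p,R.as_matrix().round(3),s['joint_pos'].round(3),s['force'].round(2),s['opening'])
i=vision.camera_info('wrist'); im=vision.snapshot('wrist'); cv2.imwrite('pics/w10.png',im[:,:,::-1])
P=np.r_[AX,196]+55*rdir()
print(proj(i,P),proj(i,P+[0,0,55]),proj(i,p+R.apply([0,0,55])))
im=vision.snapshot('scene'); cv2.imwrite('pics/s10.png',cv2.resize(im[150:290,215:365,::-1],None,fx=4,fy=4,interpolation=cv2.INTER_CUBIC))
sc=vision.camera_info('scene')
print([(proj(sc,x)-[215,150])*4 for x in (P,P+[0,0,55])])
```

```text
8.9 [551.69711328 -62.10407691 291.65796219] [[ 0.853  0.522  0.002]
 [ 0.522 -0.853  0.009]
 [ 0.006 -0.006 -1.   ]] [-0.598  0.339  0.825  1.771 -0.281  1.151 -0.707] [0.36 1.7  0.18] 59.794171098886274
[315.65795528 190.32821197] [314.69952203 216.2674194 ] [316.2313019  231.36281292]
[array([368.32269719, 187.22562703]), array([366.67541254, 117.50045807])]
```

View pics/w10.png

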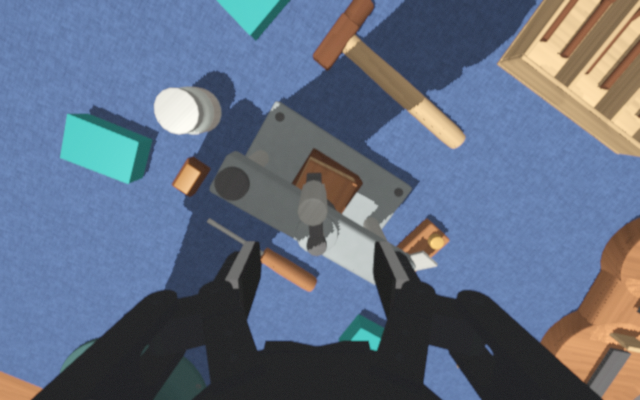

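View pics/s10.png

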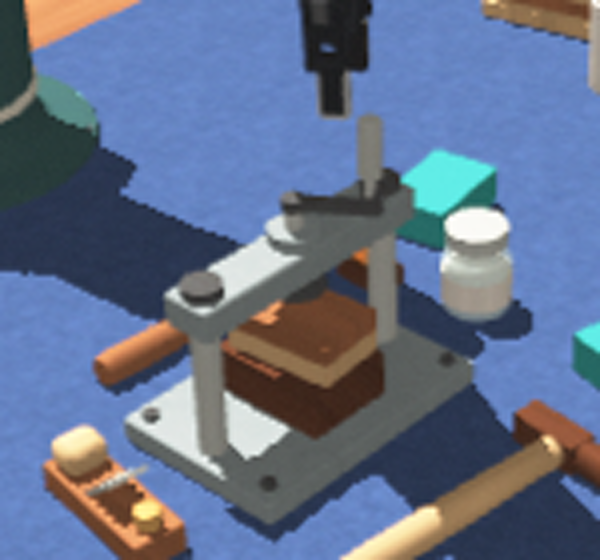

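Run:
```python
from h import *
i=vision.camera_info('wrist');print(proj(i,(*AX,186)), proj(i,np.r_[AX,185]+62*rdir()))
import pickle; pickle.dump(i,open('w10.pkl','wb'))
a=cv2.imread('pics/w10.png')[160:260,270:370]; cv2.imwrite('pics/w10c.png',cv2.resize(a,None,fx=6,fy=6,interpolation=cv2.INTER_CUBIC))
print(at_z(i,313,207,251)[:2], bot.observe()['ee_pos'])
```

```text
[316.87021281 250.41693492] [316.3492529  179.88047435]
[570.81215645 -47.29665644] [552.77920285 -60.83486495 290.72375522]
```

View pics/w10c.png

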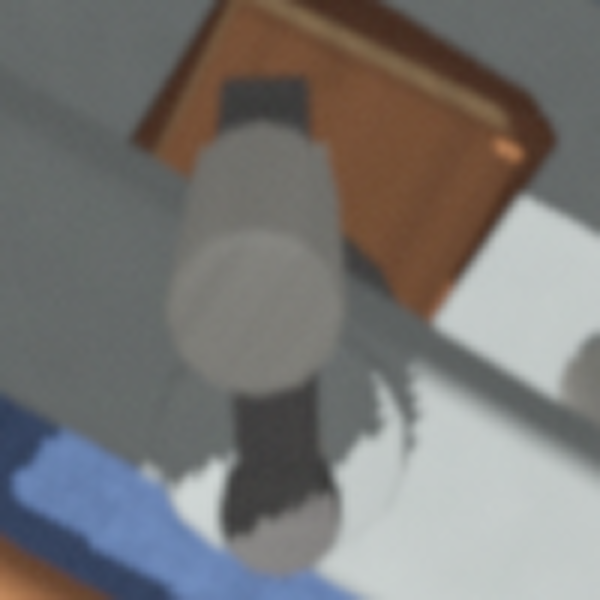

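The grip stands straight: its top disc is at (312.7,212), and with the same offset as the boss this agrees with upright. The crank is at about 33.7°. Going down over the grip to pinch it from above.

Run:
```python
from h import *
ps=[pose()[0] for _ in range(3)]; p=ps[0]; R=pose()[1]; print(p)
R1=Rtool(-58)
o,pp,RR=rows(p,R,[564.3,-51.2,292],R1,2)
rows(pp,RR,[564.3,-51.2,238],R1,4)
```

```text
[552.77920285 -60.83486495 290.72375522]
{"x":0.74,"y":-0.11,"z":-0.06,"ax":-0.003,"ay":-0.002,"az":-0.003}
{"x":0.75,"y":-0.1,"z":-0.06,"ax":-0.003,"ay":-0.001,"az":-0.003}
{"x":0,"y":0,"z":1.35,"ax":0,"ay":0,"az":0}
{"x":0,"y":0,"z":1.35,"ax":0,"ay":0,"az":0}
{"x":0,"y":0,"z":1.35,"ax":0,"ay":0,"az":0}
{"x":0,"y":-0.01,"z":1.35,"ax":0,"ay":0,"az":0}
```

>>> {"api": "move_arm", "payload": {
  "steps": [
    {"x": 0.74,"y": -0.11,"z": -0.06,"ax": -0.003,"ay": -0.002,"az": -0.003,"claw": 0.3},
    {"x": 0.75,"y": -0.1,"z": -0.06,"ax": -0.003,"ay": -0.002,"az": -0.003,"claw": 0.4},
    {"x": 0,"y": 0,"z": 0,"ax": 0,"ay": 0,"az": 0,"claw": 0.4},
    {"x": 0,"y": 0,"z": 0,"ax": 0,"ay": 0,"az": 0,"claw": 0.4}
  ]
}}

```text
t: 9.33
ee_pos: [564.7, -51.0, 291.3]
tcp_rot: [0.001, 0.961, 0.276, -0.001]
force: [-0.1, -0.3, -0.6]
opening: 51.2
```

Run:
```python
from h import *
p,R,s=pose(); print(s['t'],p,R.as_matrix().round(3),s['opening'])
i=vision.camera_info('wrist'); im=vision.snapshot('wrist'); cv2.imwrite('pics/w11.png',im[:,:,::-1])
```

```text
9.3333 [564.69347794 -51.03015568 291.28434405] [[ 0.848  0.53  -0.002]
 [ 0.53  -0.848 -0.002]
 [-0.002  0.001 -1.   ]] 51.22932800377888
```

View pics/w11.png

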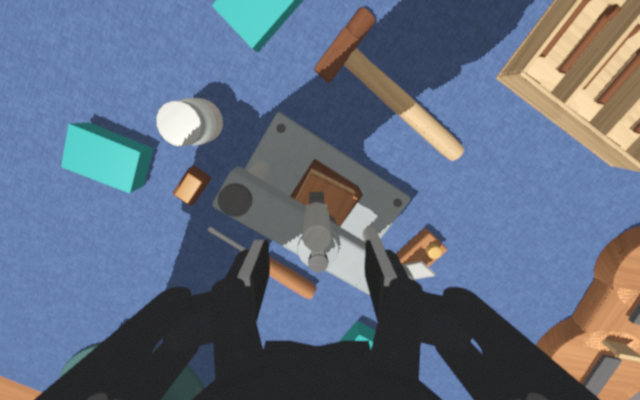

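The grip top is at (317,237), exactly on the tool axis (row 236 predicted). Descending and closing.

>>> {"api": "move_arm", "payload": {
  "steps": [
    {"x": 0,"y": 0,"z": 1.35,"ax": 0,"ay": 0,"az": 0,"claw": 0.5},
    {"x": 0,"y": 0,"z": 1.35,"ax": 0,"ay": 0,"az": 0,"claw": 0.5},
    {"x": 0,"y": 0,"z": 1.35,"ax": 0,"ay": 0,"az": 0,"claw": 0.5},
    {"x": 0,"y": 0,"z": 1.3,"ax": 0,"ay": 0,"az": 0,"claw": 0.6},
    {"x": 0,"y": 0,"z": 0,"ax": 0,"ay": 0,"az": 0,"claw": 0.7}
  ],
  "grip_force": 50
}}

```text
t: 9.8
ee_pos: [563.1, -51.8, 236.0]
tcp_rot: [0.0, 0.961, 0.275, -0.002]
force: [-0.2, -0.5, 0.5]
opening: 25.7
```

>>> {"api": "move_arm", "payload": {
  "steps": [
    {"x": 0,"y": 0,"z": 0,"ax": 0,"ay": 0,"az": 0,"claw": 0.8},
    {"x": 0,"y": 0,"z": 0,"ax": 0,"ay": 0,"az": 0,"claw": 0.9},
    {"x": 0,"y": 0,"z": 0,"ax": 0,"ay": 0,"az": 0,"claw": 1},
    {"x": 0,"y": 0,"z": 0,"ax": 0,"ay": 0,"az": 0,"claw": 1},
    {"x": 0,"y": 0,"z": 0,"ax": 0,"ay": 0,"az": 0,"claw": 1}
  ]
}}

```text
t: 10.22
ee_pos: [563.7, -51.9, 238.1]
tcp_rot: [0.0, 0.961, 0.275, -0.001]
force: [-2.5, -1.4, -15.4]
opening: 16.6
```

Run:
```python
from h import *
p,R,s=pose(); print(s['t'],p,R.as_matrix().round(3),s['force'],s['moment'],s['opening'],s['joint_pos'].round(3))
im=vision.snapshot('scene'); cv2.imwrite('pics/s12.png',cv2.resize(im[150:290,215:365,::-1],None,fx=4,fy=4,interpolation=cv2.INTER_CUBIC))
print(p[:2]-AX, np.hypot(*(p[:2]-AX)), np.degrees(np.arctan2(*(p[:2]-AX)[::-1])))
# foot/work gap estimate in scene
sc=vision.camera_info('scene')
for h in (0,20,40): print(h,(proj(sc,[AX[0],AX[1],h+60])-[215,150])*4)
```

```text
10.2167 [563.69201764 -51.90244463 238.14503457] [[ 0.849  0.529 -0.001]
 [ 0.529 -0.849 -0.001]
 [-0.002 -0.    -1.   ]] [ -2.52074691  -1.3751652  -15.3840145 ] [-0.3539959   0.38009426 -0.03982165] 16.644930876253678 [-0.574  0.422  0.786  1.802 -0.338  1.059 -0.676]
[45.19201764 29.79755537] 54.13143970463931 33.39903692569956
0 [297.43539123 341.75657086]
20 [296.3700626  319.17900187]
40 [295.28941974 296.27687738]
```

View pics/s12.png

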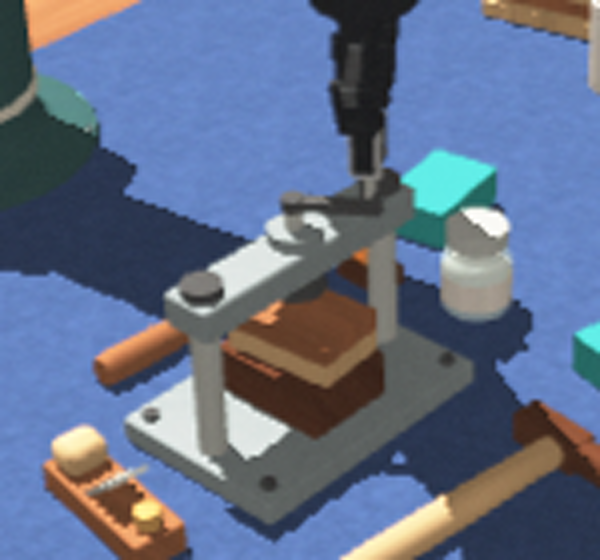

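Run:
```python
from h import *
sc=vision.camera_info('scene')
d=np.array([.66,-.75]); 
for z in range(70,131,6): print(z,(proj(sc,[*(AX+22*d),z])-[215,150])*4, (proj(sc,[AX[0]+45,AX[1]-30,z])-[215,150])*4,(proj(sc,[AX[0]+30,AX[1]-45,z])-[215,150])*4)
a=cv2.imread('pics/s12.png')[270:460,200:400]; cv2.imwrite('pics/s12c.png',cv2.resize(a,None,fx=3,fy=3))
c=-np.array(sc['R']).T@sc['t']; print(c)
```

```text
70 [295.81436393 348.35737728] [314.16215629 373.41411324] [283.91849618 375.00061148]
76 [295.48762562 341.52147042] [313.87000342 366.51098157] [283.559381   368.09509527]
82 [295.15946933 334.65589716] [313.57655991 359.57735394] [283.19867799 361.15904651]
88 [294.82988582 327.76046395] [313.28181718 352.61302781] [282.83637662 354.19226224]
94 [294.49886575 320.83497557] [312.98576659 345.61779886] [282.47246622 347.19453771]
100 [294.16639971 313.87923509] [312.68839941 338.59146094] [282.10693606 340.16566636]
106 [293.8324782  306.89304385] [312.38970684 331.53380608] [281.7397753  333.10543977]
112 [293.49709165 299.87620145] [312.08968    324.44462442] [281.37097301 326.01364765]
118 [293.16023039 292.82850573] [311.78830993 317.32370426] [281.00051814 318.89007785]
124 [292.82188468 285.74975275] [311.48558759 310.17083196] [280.62839957 311.73451629]
130 [292.48204468 278.63973677] [311.18150386 302.985792  ] [280.25460606 304.54674699]
[1375.49236148 -940.50738096  928.78864584]
```

View pics/s12c.png

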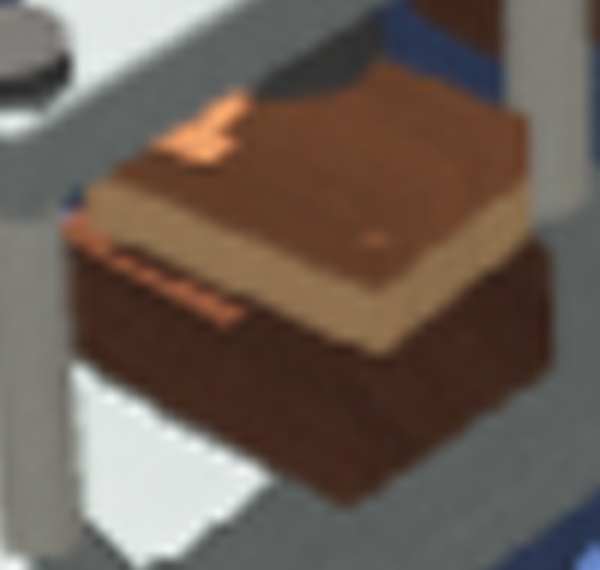

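I've got hold of the upright grip (opening 16.6 mm). The scene view puts the foot roughly 20–27 mm above the block, so contact is expected late. Next: the crank rows.

```bash
cat > crank.py <<'E'
import numpy as np
# rows of 0.1 rad from k0..k1 ; phi = phi0 - 0.1k
phi0=.026
def P(k): 
    a=phi0-.1*k; return np.round(np.array([5.5*np.cos(a),-5.5*np.sin(a)]),2)
for k in range(0,52):
    d=P(k+1)-P(k); print(k+1, f'{d[0]:+.2f} {d[1]:+.2f}', 'tangent(cw, tool xy)', np.round([np.sin(phi0-.1*(k+1)),np.cos(phi0-.1*(k+1))],2))
E
python3 crank.py
cat > st.py <<'E'
import sys
from h import *
np.set_printoptions(precision=2,suppress=True)
C=np.array([517.8,-82.3])
def st():
    p,R,s=pose(); d=p[:2]-C; a=np.arctan2(d[1],d[0]); u=d/np.hypot(*d); tan=np.array([u[1],-u[0]])
    F=s['force']; print('t',s['t'].__round__(2),'r',np.hypot(*d).round(2),'ang',np.degrees(a).round(1),'turned',((np.radians(33.5)-a)%(2*np.pi)).round(3),'Ftan(resist)',(-F[:2]@tan).round(2),'Frad',(F[:2]@u).round(2),'Fz',F[2].round(1),'M',s['moment'],'op',round(s['opening'],1),'q',s['joint_pos'])
if __name__=='__main__': st()
E
python3 st.py
```

```text
1 -0.02 +0.55 tangent(cw, tool xy) [-0.07  1.  ]
2 -0.06 +0.54 tangent(cw, tool xy) [-0.17  0.98]
3 -0.13 +0.54 tangent(cw, tool xy) [-0.27  0.96]
4 -0.17 +0.52 tangent(cw, tool xy) [-0.37  0.93]
5 -0.23 +0.50 tangent(cw, tool xy) [-0.46  0.89]
6 -0.27 +0.48 tangent(cw, tool xy) [-0.54  0.84]
7 -0.32 +0.44 tangent(cw, tool xy) [-0.62  0.78]
8 -0.37 +0.41 tangent(cw, tool xy) [-0.7   0.72]
9 -0.40 +0.38 tangent(cw, tool xy) [-0.77  0.64]
10 -0.44 +0.33 tangent(cw, tool xy) [-0.83  0.56]
11 -0.47 +0.29 tangent(cw, tool xy) [-0.88  0.48]
12 -0.49 +0.23 tangent(cw, tool xy) [-0.92  0.39]
13 -0.52 +0.19 tangent(cw, tool xy) [-0.96  0.29]
14 -0.53 +0.13 tangent(cw, tool xy) [-0.98  0.2 ]
15 -0.55 +0.08 tangent(cw, tool xy) [-1.   0.1]
16 -0.55 +0.03 tangent(cw, tool xy) [-1. -0.]
17 -0.55 -0.03 tangent(cw, tool xy) [-0.99 -0.1 ]
18 -0.54 -0.08 tangent(cw, tool xy) [-0.98 -0.2 ]
19 -0.53 -0.14 tangent(cw, tool xy) [-0.95 -0.3 ]
20 -0.52 -0.19 tangent(cw, tool xy) [-0.92 -0.39]
21 -0.49 -0.24 tangent(cw, tool xy) [-0.88 -0.48]
22 -0.47 -0.29 tangent(cw, tool xy) [-0.82 -0.57]
23 -0.44 -0.33 
[... 924 characters left out ...]
.8 -0.6]
42 +0.46 -0.30 tangent(cw, tool xy) [ 0.86 -0.51]
43 +0.49 -0.26 tangent(cw, tool xy) [ 0.91 -0.42]
44 +0.50 -0.21 tangent(cw, tool xy) [ 0.94 -0.33]
45 +0.53 -0.15 tangent(cw, tool xy) [ 0.97 -0.24]
46 +0.54 -0.11 tangent(cw, tool xy) [ 0.99 -0.14]
47 +0.55 -0.05 tangent(cw, tool xy) [ 1.   -0.04]
48 +0.55 +0.01 tangent(cw, tool xy) [1.   0.06]
49 +0.54 +0.06 tangent(cw, tool xy) [0.99 0.16]
50 +0.54 +0.12 tangent(cw, tool xy) [0.97 0.26]
51 +0.53 +0.17 tangent(cw, tool xy) [0.94 0.35]
52 +0.50 +0.22 tangent(cw, tool xy) [0.9  0.45]
t 10.27 r 55.05 ang 33.5 turned 6.283 Ftan(resist) 0.39 Frad -2.11 Fz -16.1 M [-0.31  0.49  0.02] op 16.8 q [-0.57  0.42  0.79  1.8  -0.34  1.06 -0.68]
```

Grip upright and held. First 0.3 rad clockwise, also easing z down 0.8 mm.

>>> {"api": "move_arm", "payload": {
  "steps": [
    {"x": -0.02,"y": 0.55,"z": 0.08,"ax": 0,"ay": 0,"az": 0,"claw": 1},
    {"x": -0.06,"y": 0.54,"z": 0,"ax": 0,"ay": 0,"az": 0,"claw": 1},
    {"x": -0.13,"y": 0.54,"z": 0,"ax": 0,"ay": 0,"az": 0,"claw": 1}
  ]
}}

```text
t: 10.52
ee_pos: [570.7, -66.5, 237.9]
tcp_rot: [-0.0, 0.961, 0.275, -0.001]
force: [-8.5, 4.3, -4.5]
opening: 16.9
```

```bash
python3 st.py
```

```text
t 10.52 r 55.21 ang 16.7 turned 0.294 Ftan(resist) 6.6 Frad -6.94 Fz -4.5 M [ 0.74  2.02 -0.01] op 16.9 q [-0.54  0.44  0.78  1.78 -0.35  1.07 -0.64]
```

Free-turning resistance is 6.6 N, as expected. Continuing.

>>> {"api": "move_arm", "payload": {
  "steps": [
    {"x": -0.19,"y": 0.51,"z": 0,"ax": 0,"ay": 0,"az": 0,"claw": 1},
    {"x": -0.25,"y": 0.49,"z": 0,"ax": 0,"ay": 0,"az": 0,"claw": 1},
    {"x": -0.27,"y": 0.48,"z": 0,"ax": 0,"ay": 0,"az": 0,"claw": 1}
  ]
}}

```text
t: 10.77
ee_pos: [572.8, -82.4, 237.9]
tcp_rot: [-0.001, 0.961, 0.276, -0.0]
force: [-5.0, 5.1, -4.5]
opening: 16.9
```

```bash
python3 st.py
```

```text
t 10.77 r 55.04 ang -0.1 turned 0.587 Ftan(resist) 5.14 Frad -4.97 Fz -4.5 M [ 1.42  1.4  -0.02] op 16.9 q [-0.51  0.45  0.78  1.77 -0.36  1.07 -0.61]
```

>>> {"api": "move_arm", "payload": {
  "steps": [
    {"x": -0.32,"y": 0.44,"z": 0,"ax": 0,"ay": 0,"az": 0,"claw": 1},
    {"x": -0.37,"y": 0.41,"z": 0,"ax": 0,"ay": 0,"az": 0,"claw": 1},
    {"x": -0.4,"y": 0.38,"z": 0,"ax": 0,"ay": 0,"az": 0,"claw": 1}
  ]
}}

```text
t: 11.02
ee_pos: [570.3, -98.4, 237.9]
tcp_rot: [-0.001, 0.961, 0.276, 0.0]
force: [-3.3, 6.2, -6.7]
opening: 17.0
```

```bash
python3 st.py
```

```text
t 11.02 r 54.89 ang -17.0 turned 0.882 Ftan(resist) 4.93 Frad -4.94 Fz -6.7 M [1.76 0.85 0.01] op 17.0 q [-0.48  0.45  0.78  1.77 -0.36  1.07 -0.58]
```

>>> {"api": "move_arm", "payload": {
  "steps": [
    {"x": -0.44,"y": 0.33,"z": 0,"ax": 0,"ay": 0,"az": 0,"claw": 1},
    {"x": -0.47,"y": 0.29,"z": 0,"ax": 0,"ay": 0,"az": 0,"claw": 1},
    {"x": -0.49,"y": 0.23,"z": 0,"ax": 0,"ay": 0,"az": 0,"claw": 1}
  ]
}}

```text
t: 11.27
ee_pos: [563.2, -113.0, 238.0]
tcp_rot: [-0.0, 0.961, 0.276, 0.0]
force: [-0.2, 5.7, -9.1]
opening: 17.1
```

```bash
python3 st.py
python3 - <<'E'
from h import *
im=vision.snapshot('scene'); cv2.imwrite('pics/s13.png',cv2.resize(im[180:280,250:350,::-1],None,fx=6,fy=6,interpolation=cv2.INTER_CUBIC))
E
```

```text
t 11.27 r 54.77 ang -34.1 turned 1.179 Ftan(resist) 4.61 Frad -3.31 Fz -9.1 M [ 1.6  -0.11  0.  ] op 17.1 q [-0.46  0.44  0.79  1.78 -0.35  1.07 -0.56]
```

View pics/s13.png

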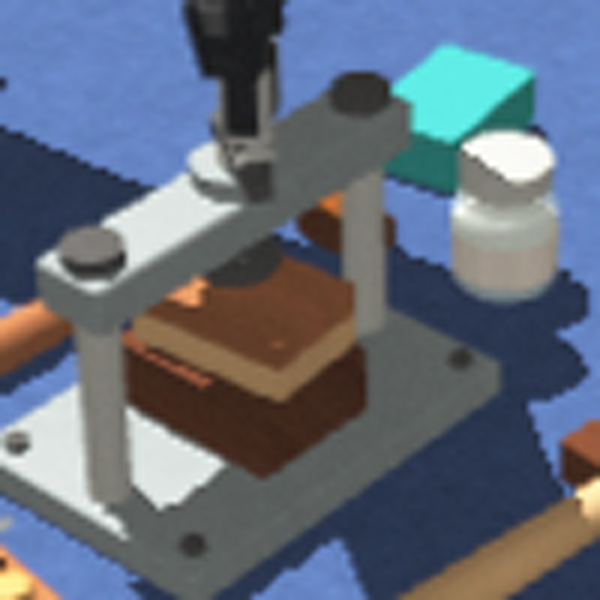

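The foot has come down about 7 mm, and its rim (at (250,288) in the crop) is still well above the block's top. Resistance stays at the free value, so I'll go on with slightly longer calls.

>>> {"api": "move_arm", "payload": {
  "steps": [
    {"x": -0.52,"y": 0.19,"z": 0.03,"ax": 0,"ay": 0,"az": 0,"claw": 1},
    {"x": -0.53,"y": 0.13,"z": 0.03,"ax": 0,"ay": 0,"az": 0,"claw": 1},
    {"x": -0.55,"y": 0.08,"z": 0,"ax": 0,"ay": 0,"az": 0,"claw": 1},
    {"x": -0.55,"y": 0.03,"z": 0,"ax": 0,"ay": 0,"az": 0,"claw": 1}
  ]
}}

```text
t: 11.65
ee_pos: [547.8, -128.2, 237.9]
tcp_rot: [0.0, 0.961, 0.276, 0.001]
force: [3.3, 6.7, -4.3]
opening: 16.7
```

```bash
python3 st.py
```

```text
t 11.65 r 54.8 ang -56.8 turned 1.577 Ftan(resist) 6.48 Frad -3.81 Fz -4.3 M [ 1.53 -0.62 -0.02] op 16.7 q [-0.45  0.42  0.8   1.81 -0.34  1.05 -0.53]
```

>>> {"api": "move_arm", "payload": {
  "steps": [
    {"x": -0.55,"y": -0.03,"z": 0,"ax": 0,"ay": 0,"az": 0,"claw": 1},
    {"x": -0.54,"y": -0.08,"z": 0,"ax": 0,"ay": 0,"az": 0,"claw": 1},
    {"x": -0.53,"y": -0.14,"z": 0,"ax": 0,"ay": 0,"az": 0,"claw": 1},
    {"x": -0.52,"y": -0.19,"z": 0,"ax": 0,"ay": 0,"az": 0,"claw": 1}
  ]
}}

```text
t: 11.98
ee_pos: [527.4, -136.3, 237.9]
tcp_rot: [0.001, 0.961, 0.275, 0.001]
force: [4.9, 3.2, -8.0]
opening: 16.9
```

```bash
python3 st.py
```

```text
t 11.98 r 54.82 ang -80.0 turned 1.98 Ftan(resist) 5.38 Frad -2.28 Fz -8.0 M [ 0.64 -1.32  0.  ] op 16.9 q [-0.45  0.38  0.81  1.86 -0.32  1.04 -0.52]
```

Still at the free level (about 5.4 N at 1.98 rad). On in 0.3 rad calls, checking each.

>>> {"api": "move_arm", "payload": {
  "steps": [
    {"x": -0.49,"y": -0.24,"z": 0.02,"ax": 0,"ay": 0,"az": 0,"claw": 1},
    {"x": -0.47,"y": -0.29,"z": 0.02,"ax": 0,"ay": 0,"az": 0,"claw": 1},
    {"x": -0.44,"y": -0.33,"z": 0,"ax": 0,"ay": 0,"az": 0,"claw": 1}
  ]
}}

```text
t: 12.23
ee_pos: [511.1, -136.9, 237.9]
tcp_rot: [0.001, 0.961, 0.275, 0.002]
force: [5.7, 0.3, -4.3]
opening: 16.6
```

```bash
python3 st.py
```

```text
t 12.23 r 54.96 ang -97.0 turned 2.277 Ftan(resist) 5.6 Frad -0.99 Fz -4.3 M [ 0.18 -1.41 -0.03] op 16.6 q [-0.47  0.35  0.83  1.9  -0.3   1.02 -0.53]
```

>>> {"api": "move_arm", "payload": {
  "steps": [
    {"x": -0.4,"y": -0.38,"z": 0,"ax": 0,"ay": 0,"az": 0,"claw": 1},
    {"x": -0.36,"y": -0.41,"z": 0,"ax": 0,"ay": 0,"az": 0,"claw": 1},
    {"x": -0.32,"y": -0.45,"z": 0,"ax": 0,"ay": 0,"az": 0,"claw": 1}
  ]
}}

```text
t: 12.48
ee_pos: [495.3, -132.4, 237.9]
tcp_rot: [0.001, 0.961, 0.275, 0.002]
force: [5.8, -2.6, -5.1]
opening: 16.7
```

```bash
python3 st.py
```

```text
t 12.48 r 54.97 ang -114.2 turned 2.577 Ftan(resist) 6.39 Frad 0.03 Fz -5.1 M [-0.58 -1.2  -0.01] op 16.7 q [-0.5   0.31  0.84  1.93 -0.27  1.01 -0.55]
```

>>> {"api": "move_arm", "payload": {
  "steps": [
    {"x": -0.27,"y": -0.48,"z": 0,"ax": 0,"ay": 0,"az": 0,"claw": 1},
    {"x": -0.22,"y": -0.5,"z": 0,"ax": 0,"ay": 0,"az": 0,"claw": 1}
  ]
}}

```text
t: 12.65
ee_pos: [485.8, -127.0, 237.9]
tcp_rot: [0.001, 0.962, 0.275, 0.001]
force: [4.4, -4.4, -4.1]
opening: 16.7
```

```bash
python3 st.py
python3 - <<'E'
from h import *
im=vision.snapshot('scene'); cv2.imwrite('pics/s14.png',cv2.resize(im[180:280,250:350,::-1],None,fx=6,fy=6,interpolation=cv2.INTER_CUBIC))
E
```

```text
t 12.65 r 54.98 ang -125.6 turned 2.777 Ftan(resist) 6.15 Frad 0.95 Fz -4.1 M [-1.04 -0.89 -0.07] op 16.7 q [-0.52  0.29  0.85  1.96 -0.26  1.   -0.57]
```

View pics/s14.png

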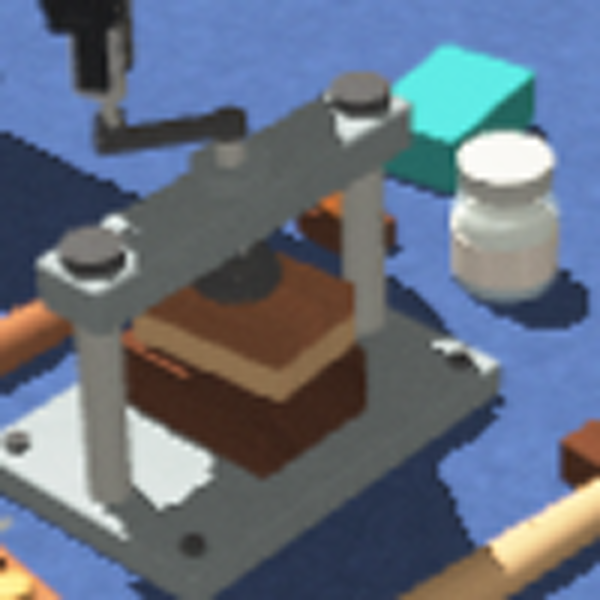

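The foot's rim is now at (240,303) in the crop and closing on the top face. Resistance is still free, so I'm going to 0.2 rad steps.

>>> {"api": "move_arm", "payload": {
  "steps": [
    {"x": -0.17,"y": -0.53,"z": 0,"ax": 0,"ay": 0,"az": 0,"claw": 1},
    {"x": -0.12,"y": -0.53,"z": 0,"ax": 0,"ay": 0,"az": 0,"claw": 1}
  ]
}}

```text
t: 12.87
ee_pos: [477.6, -119.8, 237.8]
tcp_rot: [0.001, 0.962, 0.275, 0.001]
force: [2.0, -6.7, 0.0]
opening: 16.5
```

```bash
python3 st.py
```

```text
t 12.87 r 54.96 ang -137.0 turned 2.976 Ftan(resist) 6.31 Frad 3.09 Fz 0.0 M [-1.42 -0.44 -0.03] op 16.5 q [-0.55  0.27  0.85  1.98 -0.24  0.99 -0.6 ]
```

>>> {"api": "move_arm", "payload": {
  "steps": [
    {"x": -0.07,"y": -0.55,"z": 0,"ax": 0,"ay": 0,"az": 0,"claw": 1},
    {"x": -0.01,"y": -0.55,"z": 0,"ax": 0,"ay": 0,"az": 0,"claw": 1}
  ]
}}

```text
t: 13.03
ee_pos: [470.9, -110.9, 237.8]
tcp_rot: [0.001, 0.962, 0.275, 0.001]
force: [-0.5, -7.7, 2.2]
opening: 16.8
```

```bash
python3 st.py
```

```text
t 13.03 r 54.97 ang -148.6 turned 3.179 Ftan(resist) 6.35 Frad 4.46 Fz 2.2 M [-1.54  0.17  0.01] op 16.8 q [-0.57  0.25  0.85  2.   -0.22  0.99 -0.62]
```

>>> {"api": "move_arm", "payload": {
  "steps": [
    {"x": 0.05,"y": -0.55,"z": 0,"ax": 0,"ay": 0,"az": 0,"claw": 1},
    {"x": 0.1,"y": -0.54,"z": 0,"ax": 0,"ay": 0,"az": 0,"claw": 1}
  ]
}}

```text
t: 13.2
ee_pos: [466.1, -100.9, 237.7]
tcp_rot: [0.001, 0.962, 0.274, 0.001]
force: [-3.1, -9.8, 4.1]
opening: 16.6
```

```bash
python3 st.py
```

```text
t 13.2 r 54.96 ang -160.2 turned 3.38 Ftan(resist) 8.21 Frad 6.22 Fz 4.1 M [-1.96  0.72 -0.01] op 16.6 q [-0.6   0.23  0.85  2.01 -0.21  0.98 -0.66]
```

The resistance has risen to 8.2 N, possibly contact. Single 0.1 rad rows now.

>>> {"api": "move_arm", "payload": {
  "steps": [
    {"x": 0.15,"y": -0.52,"z": 0,"ax": 0,"ay": 0,"az": 0,"claw": 1}
  ]
}}

```text
t: 13.28
ee_pos: [464.6, -95.9, 237.7]
tcp_rot: [0.001, 0.962, 0.274, 0.0]
force: [-3.1, -12.3, 4.3]
opening: 16.9
```

```bash
python3 st.py
```

```text
t 13.28 r 54.97 ang -165.6 turned 3.476 Ftan(resist) 11.16 Frad 6.07 Fz 4.3 M [-2.52  0.87 -0.05] op 16.9 q [-0.61  0.22  0.85  2.02 -0.2   0.98 -0.67]
```

Contact is confirmed: +3 N per 0.1 rad, so about 46 N on the block. One more 0.1 rad row brings it to about 76 N.

>>> {"api": "move_arm", "payload": {
  "steps": [
    {"x": 0.21,"y": -0.51,"z": 0,"ax": 0,"ay": 0,"az": 0,"claw": 1}
  ]
}}

```text
t: 13.37
ee_pos: [463.5, -90.8, 237.7]
tcp_rot: [0.001, 0.962, 0.274, 0.0]
force: [-5.3, -14.8, 3.9]
opening: 16.7
```

```bash
python3 st.py
```

```text
t 13.37 r 54.93 ang -171.1 turned 3.57 Ftan(resist) 13.83 Frad 7.54 Fz 3.9 M [-3.08  1.23 -0.03] op 16.7 q [-0.62  0.22  0.85  2.02 -0.2   0.98 -0.69]
```

>>> {"api": "move_arm", "payload": {
  "steps": [
    {"x": 0.07,"y": -0.13,"z": 0,"ax": 0,"ay": 0,"az": 0,"claw": 1}
  ]
}}

```text
t: 13.45
ee_pos: [463.3, -89.1, 237.7]
tcp_rot: [0.001, 0.962, 0.274, 0.0]
force: [-7.2, -15.1, 6.0]
opening: 16.7
```

```bash
python3 st.py
```

```text
t 13.45 r 54.89 ang -172.9 turned 3.602 Ftan(resist) 14.08 Frad 9.05 Fz 6.0 M [-3.13  1.66  0.03] op 16.7 q [-0.63  0.22  0.85  2.02 -0.19  0.98 -0.69]
```

Resistance is 14.1 N at 3.60 rad, 0.28 rad past contact, so about 75–84 N on the block. Stopping here: relieve the radial side load, then open wide and rise straight up.

>>> {"api": "move_arm", "payload": {
  "steps": [
    {"x": -0.04,"y": -0.02,"z": 0,"ax": 0,"ay": 0,"az": 0,"claw": 1},
    {"x": 0,"y": 0,"z": 0,"ax": 0,"ay": 0,"az": 0,"claw": 1}
  ]
}}

```text
t: 13.62
ee_pos: [463.2, -89.2, 237.7]
tcp_rot: [0.001, 0.962, 0.274, 0.0]
force: [-3.5, -10.3, 5.1]
opening: 16.4
```

```bash
python3 st.py
python3 - <<'E'
from h import *
im=vision.snapshot('scene'); cv2.imwrite('pics/s15.png',cv2.resize(im[180:280,250:350,::-1],None,fx=6,fy=6,interpolation=cv2.INTER_CUBIC))
E
```

```text
t 13.62 r 54.99 ang -172.8 turned 3.601 Ftan(resist) 9.78 Frad 4.74 Fz 5.1 M [-2.04  0.97 -0.01] op 16.4 q [-0.63  0.22  0.85  2.02 -0.19  0.98 -0.69]
```

View pics/s15.png

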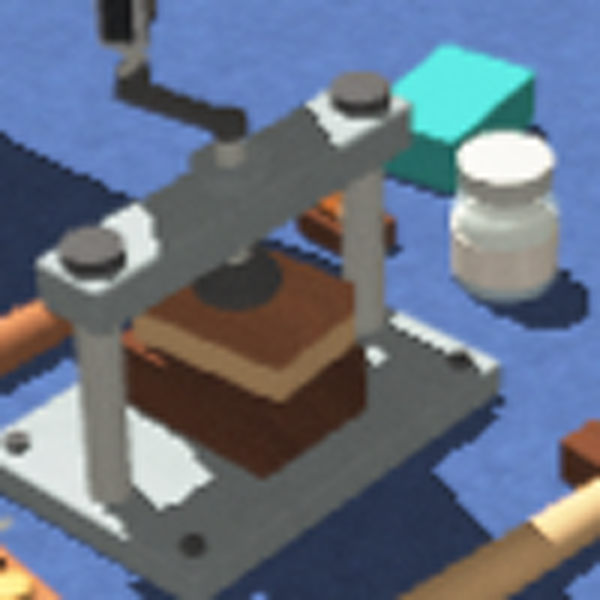

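The foot (238,285 in the crop) now rests on the block, and the block hasn't shifted. Letting go.

>>> {"api": "move_arm", "payload": {
  "steps": [
    {"x": 0,"y": 0,"z": 0,"ax": 0,"ay": 0,"az": 0,"claw": 0.4},
    {"x": 0,"y": 0,"z": 0,"ax": 0,"ay": 0,"az": 0,"claw": 0.3},
    {"x": 0,"y": 0,"z": 0,"ax": 0,"ay": 0,"az": 0,"claw": 0.3},
    {"x": 0,"y": 0,"z": 0,"ax": 0,"ay": 0,"az": 0,"claw": 0.3}
  ]
}}

```text
t: 14.0
ee_pos: [463.0, -87.5, 236.9]
tcp_rot: [0.0, 0.961, 0.275, 0.0]
force: [-0.1, 0.9, 0.2]
opening: 60.0
```

Run:
```python
from h import *
p,R,s=pose(); print(p,s['force'],s['opening'])
im=vision.snapshot('wrist'); cv2.imwrite('pics/w16.png',im[:,:,::-1])
```

```text
[463.02399987 -87.48860605 236.9111667 ] [-0.07696909  0.93154779  0.22980329] 59.95084976705655
```

View pics/w16.png

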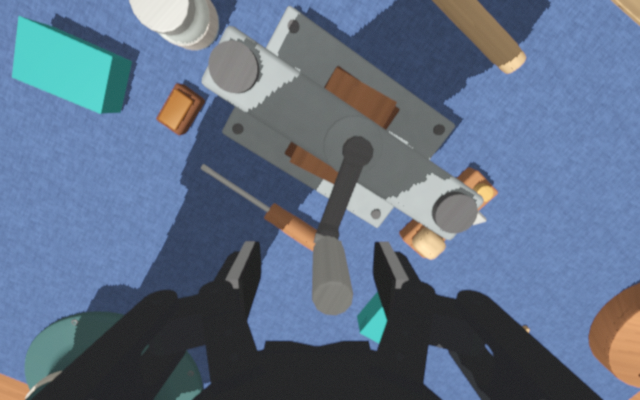

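The grip stands free between the open fingers at about (332,280). Rising straight up, then backing off.

>>> {"api": "move_arm", "payload": {
  "steps": [
    {"x": 0,"y": 0,"z": -1.5,"ax": 0,"ay": 0,"az": 0,"claw": 0.3},
    {"x": 0,"y": 0,"z": -2.5,"ax": 0,"ay": 0,"az": 0,"claw": 0.3},
    {"x": 0,"y": 0,"z": -2.5,"ax": 0,"ay": 0,"az": 0,"claw": 0.3},
    {"x": 0,"y": 0,"z": -2.5,"ax": 0,"ay": 0,"az": 0,"claw": 0.3},
    {"x": 0,"y": 0,"z": 0,"ax": 0,"ay": 0,"az": 0,"claw": 0.3}
  ]
}}

```text
t: 14.47
ee_pos: [464.2, -88.0, 330.6]
tcp_rot: [0.001, 0.961, 0.275, 0.002]
force: [0.3, 0.0, -0.2]
opening: 60.4
```

>>> {"api": "move_arm", "payload": {
  "steps": [
    {"x": -3,"y": -2,"z": -1,"ax": 0,"ay": 0,"az": 0,"claw": 0.3},
    {"x": -3,"y": -2,"z": -1,"ax": 0,"ay": 0,"az": 0,"claw": 0.3},
    {"x": 0,"y": 0,"z": 0,"ax": 0,"ay": 0,"az": 0,"claw": 0.3},
    {"x": 0,"y": 0,"z": 0,"ax": 0,"ay": 0,"az": 0,"claw": 0.3}
  ]
}}

```text
t: 14.8
ee_pos: [400.4, -84.9, 344.9]
tcp_rot: [-0.002, 0.961, 0.275, 0.001]
force: [0.6, 0.0, 0.1]
opening: 59.9
```

Run:
```python
from h import *
p,R,s=pose(); print(s['t'],p,s['force'],s['opening'])
i=vision.camera_info('wrist'); im=vision.snapshot('wrist'); cv2.imwrite('pics/w17.png',im[:,:,::-1])
for n in ('scene','top'):
    im=vision.snapshot(n); cv2.imwrite(f'pics/{n}17.png',im[:,:,::-1])
a=cv2.imread('pics/scene17.png')[160:280,230:350]; b=cv2.imread('pics/top17.png')[160:260,300:420]
cv2.imwrite('pics/s17c.png',cv2.resize(a,None,fx=5,fy=5,interpolation=cv2.INTER_CUBIC)); cv2.imwrite('pics/t17c.png',cv2.resize(b,None,fx=6,fy=6,interpolation=cv2.INTER_CUBIC))
```

```text
14.8 [400.41252603 -84.90305458 344.93239814] [0.56738416 0.01674835 0.07550868] 59.862029277892375
```

View pics/s17c.png

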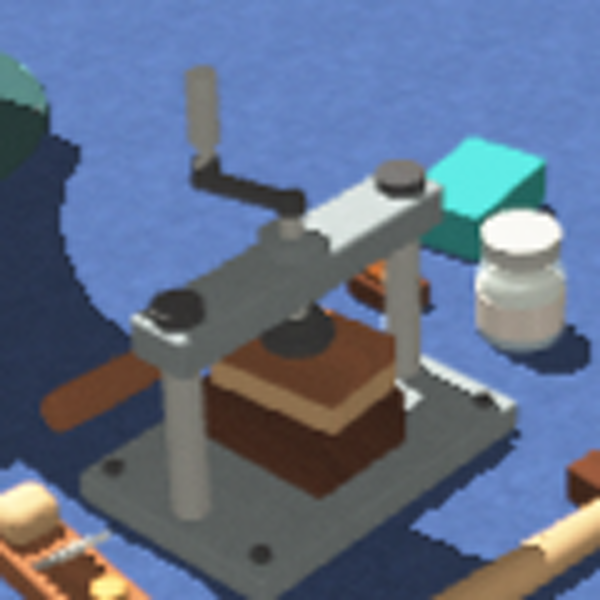

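View pics/t17c.png

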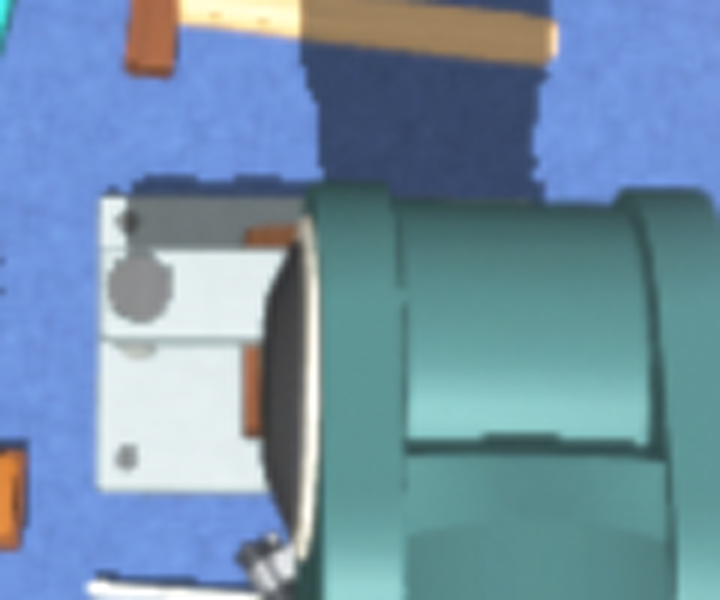

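View pics/top17.png

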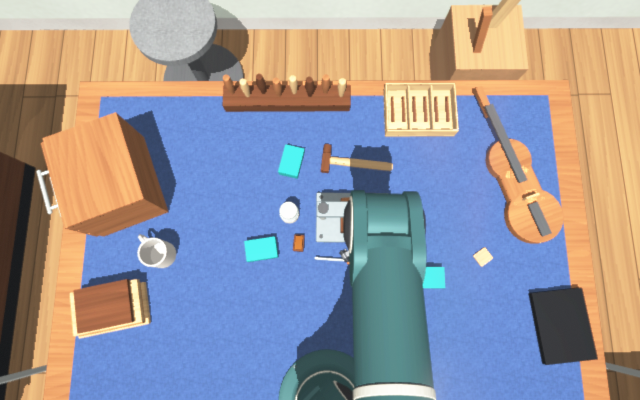

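The scene crop shows the foot on the block and the grip upright, from (205,160) to (201,72). I'll compare that with a projected model and move the arm off the top view.

>>> {"api": "move_arm", "payload": {
  "steps": [
    {"x": 2,"y": -3.5,"z": -0.5,"ax": 0,"ay": 0,"az": 0,"claw": 0.3},
    {"x": 2,"y": -3.5,"z": -0.5,"ax": 0,"ay": 0,"az": 0,"claw": 0.3},
    {"x": 2,"y": -3.5,"z": 0,"ax": 0,"ay": 0,"az": 0,"claw": 0.3},
    {"x": 2,"y": -3.5,"z": 0,"ax": 0,"ay": 0,"az": 0,"claw": 0.3},
    {"x": 2,"y": -3.5,"z": 0,"ax": 0,"ay": 0,"az": 0,"claw": 0.3}
  ]
}}

```text
t: 15.37
ee_pos: [393.3, 118.5, 353.5]
tcp_rot: [-0.0, 0.961, 0.275, -0.002]
force: [1.8, 0.3, -0.1]
opening: 60.0
```

>>> {"api": "move_arm", "payload": {
  "steps": [
    {"x": 0,"y": -3.5,"z": 0,"ax": 0,"ay": 0,"az": 0,"claw": 0.3},
    {"x": 0,"y": -3.5,"z": 0,"ax": 0,"ay": 0,"az": 0,"claw": 0.3},
    {"x": 0,"y": -3.5,"z": 0,"ax": 0,"ay": 0,"az": 0,"claw": 0.3},
    {"x": 0,"y": 0,"z": 0,"ax": 0,"ay": 0,"az": 0,"claw": 0.3},
    {"x": 0,"y": 0,"z": 0,"ax": 0,"ay": 0,"az": 0,"claw": 0.3}
  ]
}}

```text
t: 15.78
ee_pos: [337.5, 206.9, 353.3]
tcp_rot: [0.0, 0.961, 0.276, -0.002]
force: [0.5, -0.7, 0.5]
opening: 59.9
```

Run:
```python
from h import *
p,R,s=pose(); print(s['t'],p,s['force'],s['opening'])
ims={n:vision.snapshot(n) for n in ('scene','top')}
for n,(r0,r1,c0,c1) in {'scene':(160,220,245,305),'top':(160,260,300,420)}.items():
    i=vision.camera_info(n); k=9 if n=='scene' else 6
    cv2.imwrite(f'pics/{n}18.png',ims[n][:,:,::-1])
    a=cv2.resize(ims[n][r0:r1,c0:c1,::-1],None,fx=k,fy=k,interpolation=cv2.INTER_CUBIC)
    cv2.imwrite(f'pics/{n}18c.png',a)
    for ang in (-172,-168,-164):
        piv=np.r_[AX,196]+55*rdir(ang)
        for fold in (1.45,1.57,1.7):
            e=piv-55*np.cos(fold)*rdir(ang)+[0,0,55*np.sin(fold)]; b=piv-10*np.cos(fold)*rdir(ang)+[0,0,10*np.sin(fold)]
            print(n,ang,fold,((proj(i,b)-[c0,r0])*k).round(0),((proj(i,e)-[c0,r0])*k).round(0))
```

```text
15.7833 [337.45243543 206.88781666 353.33830272] [ 0.45212466 -0.74887434  0.5224955 ] 59.93637110482012
scene -172 1.45 [240. 244.] [246. 123.]
scene -172 1.57 [237. 243.] [229. 116.]
scene -172 1.7 [234. 242.] [210. 112.]
scene -168 1.45 [233. 249.] [240. 127.]
scene -168 1.57 [230. 248.] [222. 121.]
scene -168 1.7 [227. 248.] [202. 117.]
scene -164 1.45 [227. 255.] [234. 132.]
scene -164 1.57 [224. 254.] [215. 127.]
scene -164 1.7 [220. 253.] [195. 124.]
top -172 1.45 [366. 386.] [374. 357.]
top -172 1.57 [366. 389.] [376. 373.]
top -172 1.7 [367. 392.] [379. 390.]
top -168 1.45 [375. 385.] [382. 356.]
top -168 1.57 [375. 388.] [386. 371.]
top -168 1.7 [376. 391.] [389. 388.]
top -164 1.45 [383. 383.] [390. 354.]
top -164 1.57 [384. 385.] [394. 369.]
top -164 1.7 [385. 388.] [400. 386.]
```

View pics/scene18c.png

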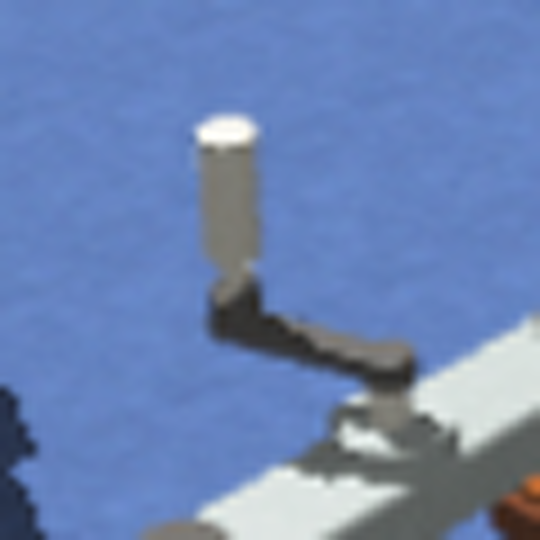

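View pics/top18c.png

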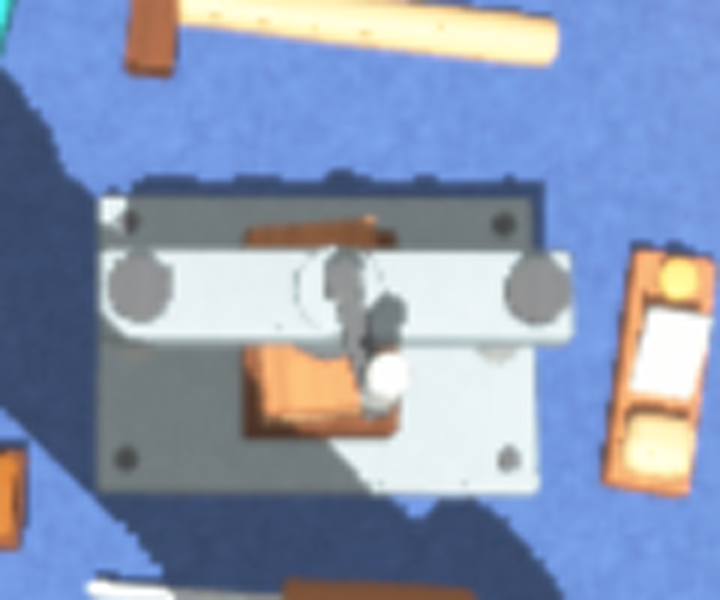

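View pics/top18.png

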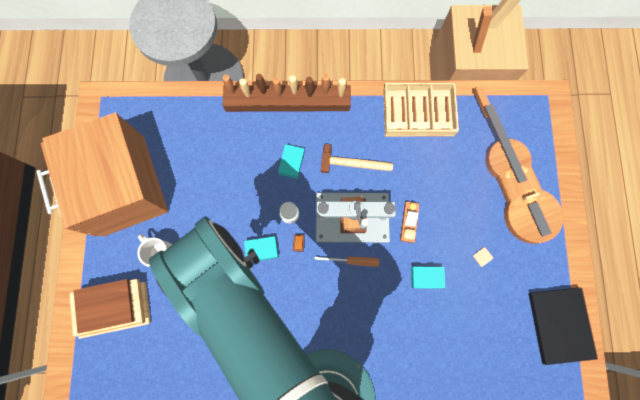

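Both views agree with an upright grip. In the scene view its centre line leans -8 px over its length; the model gives -8 for 1.57 rad, +7 for 1.45 and -25 for 1.70. The top view has its end at (388,377), with (386,371) predicted. Everything else is where it was, so I'm handing in.

```bash
python3 -c "
from station import workorder,bot
print(bot.observe()['t'],bot.observe()['force']); print(workorder.close_job())"
```

```text
15.8833 [ 0.56236059 -0.11154253 -0.11015505]
the job is handed in; nothing more can be done
None
```

I clamped the block and handed the job in at 15.9 s, with the gripper open and clear of everything.

**What I did:** I pinched the folded grip across the arm and swung it upright. I then took it again from above and wound the crank about 3.6 rad clockwise. Turning resistance sat at about 6 N, started to rise near 3.3 rad and reached 14.1 N. That puts the peak on the block at roughly 75–84 N. I stopped there, opened the fingers and backed off.

**Last checks:**
- **Grip:** it stands upright to within a few hundredths of a radian in the scene view, and the top view agrees.
- **Foot and block:** the foot rests on the block, which hasn't visibly moved.
- **Bench:** the other things look undisturbed in the top view.
- **Crank:** it sits at about -168°, against about -173° while I held it, so it eased back by roughly the amount expected.

**What went wrong or disagreed:**
- The first five move calls were refused as "invalid input" because the rows need every key. Nothing moved.
- I first pinched the grip with the tool tilted the wrong way, so I had to open and re-pinch it before swinging.
- While swinging the grip up, sideways force nudged the crank about 0.03 rad anticlockwise, by the wrist image.
- My picture estimate of the gap under the foot was too large: up to 33 mm, against about 20 mm found by turning. I went by the rise in resistance instead.

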